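Restock the numbered flask caddy on the vanity

TASK

Restock the frosted caddy on the vanity in the order of its dots: first the black-capped flask into the one-dot pocket, then the red-capped into the two-dot pocket, then the blue-capped into the three-dot pocket, each upright, fully down on the pocket floor and let go before the next goes in. Set the flasks down rather than dropping them (you may stand one on the counter to take it another way), let none topple, and leave the two glasses and the soap dish where they stand.

Things in the scene. Friction and masses are not known exactly. Their poses are not given: they have to be found in the camera images.
- flask_black_mid (a point): Loose flat flask, white with black cap and panel, 0.2 kg: a plain block 36 mm thick (x), 58 mm wide (y), 110 mm tall (z); the cap (top 30 mm) is flush with the body. Point: the block's centre, 55 mm above its underside. Front and back alike. Starts upright in the stock tray, its width along the row.
- flask_red_mid (a point): Loose flat flask, white with red cap and panel, 0.2 kg: a plain block 36 mm thick (x), 58 mm wide (y), 110 mm tall (z); the cap (top 30 mm) is flush with the body. Point: the block's centre, 55 mm above its underside. Front and back alike. Starts upright in the stock tray, its width along the row.
- flask_blue_mid (a point): Loose flat flask, white with blue cap and panel, 0.2 kg: a plain block 36 mm thick (x), 58 mm wide (y), 110 mm tall (z); the cap (top 30 mm) is flush with the body. Point: the block's centre, 55 mm above its underside. Front and back alike. Starts upright in the stock tray, its width along the row.
- pocket1_floor (a point): Fixed pocket with one dot (black, on white tabs at both ends). Point: centre of its floor, 12 mm above the counter; x along the pocket row. Open at the top; dividers at x = +-21 mm (inner faces), 46 mm long in y, 110 mm high like a flask, flaring 3 mm outward over the top 14 mm. Lips at y = +-32 mm (inner faces), 12 mm high; tabs beyond, 6 mm high, to y = +-60. A flask fits with its thickness along x, 3 mm play.
- pocket2_floor (a point): Fixed pocket with two dots (black, on white tabs at both ends). Point: centre of its floor, 12 mm above the counter; x along the pocket row. Open at the top; dividers at x = +-21 mm (inner faces), 46 mm long in y, 110 mm high like a flask, flaring 3 mm outward over the top 14 mm. Lips at y = +-32 mm (inner faces), 12 mm high; tabs beyond, 6 mm high, to y = +-60. A flask fits with its thickness along x, 3 mm play.
- pocket3_floor (a point): Fixed pocket with three dots (black, on white tabs at both ends). Point: centre of its floor, 12 mm above the counter; x along the pocket row. Open at the top; dividers at x = +-21 mm (inner faces), 46 mm long in y, 110 mm high like a flask, flaring 3 mm outward over the top 14 mm. Lips at y = +-32 mm (inner faces), 12 mm high; tabs beyond, 6 mm high, to y = +-60. A flask fits with its thickness along x, 3 mm play.
- tray: Fixed shallow wooden stock tray, 70 mm (x) by 216 mm (y), rim 12 mm high, wall and floor 4 mm; origin at the centre of its underside. The three flasks stand in it in a row along its y, black in the middle, 66 mm apart (so only some 8 mm between their narrow sides), with their thickness about along its x.
- caddy: Fixed grey plate under the three pockets, 166 mm (x, the row) by 124 mm (y) by 6 mm; origin at the centre of its underside; axes parallel to the pockets'. Pockets stand 52 mm apart, in any order. Dividers hide a flask's broad sides; its narrow sides stick out 6 mm past them at each end and can be held there. Tray and caddy may swap sides of the robot.
- tumbler_a_mid (a point): Bystander: upturned drinking glass, loose, 98 mm high, 76 mm across at the mouth (below) and 62 mm at the top, standing on an 88 mm paper coaster 2 mm thick; the point is its centre, half-way up. It stands somewhere between tray and caddy.
- tumbler_b_mid (a point): Bystander: a second glass just like it, on its own coaster, further from the robot than tray and caddy; the point is its centre, half-way up.
- soap_dish: Bystander: loose white soap dish with a bar of soap, 85 mm (x) by 125 mm (y) by 36 mm high, further from the robot than tray and caddy; origin at the centre of its underside.
Things that resemble listed ones, but are neither listed nor needed, are in the scene too. Leave any green, turquoise or yellow look-alike of the part that bears flask_black_mid alone.

How it is judged:
On the way, in this order (a step that is already met when the one before it is completed fails the run):
1. the black-capped flask stands home in the pocket with one dot, let go (horizontal distance between flask_black_mid and pocket1_floor below 0.008 m and z of flask_black_mid in the frame of pocket1_floor between 0.05 and 0.06 m and angle between flask_black_mid's own z axis and vertical below 0.1 rad and angle between the x axis of flask_black_mid and the x axis of pocket1_floor, either way round below 0.2 rad and contact force between flask_black and the fingers below 0.1 N), for 0.2 s.
2. the red-capped flask stands home in the pocket with two dots, let go (horizontal distance between flask_red_mid and pocket2_floor below 0.008 m and z of flask_red_mid in the frame of pocket2_floor between 0.05 and 0.06 m and angle between flask_red_mid's own z axis and vertical below 0.1 rad and angle between the x axis of flask_red_mid and the x axis of pocket2_floor, either way round below 0.2 rad and contact force between flask_red and the fingers below 0.1 N), for 0.2 s.
3. the blue-capped flask stands home in the pocket with three dots, let go (horizontal distance between flask_blue_mid and pocket3_floor below 0.008 m and z of flask_blue_mid in the frame of pocket3_floor between 0.05 and 0.06 m and angle between flask_blue_mid's own z axis and vertical below 0.1 rad and angle between the x axis of flask_blue_mid and the x axis of pocket3_floor, either way round below 0.2 rad and contact force between flask_blue and the fingers below 0.1 N), for 0.2 s.
At the end, for the whole second after the job is handed in: Black-capped flask in the one-dot pocket, red in the two-dot, blue in the three-dot: each with its centre within 8 mm of the pocket's centre in plan and 50 to 60 mm above the pocket floor, within 0.1 rad of upright and 0.2 rad of the pocket's direction, released and at rest (below 0.02 m/s) (all of step 1 and all of step 2 and all of step 3 and linear speed of each of flask_black, flask_red, flask_blue below 0.02 m/s); the robot touches nothing.
It fails at once if the glass by the work is shifted more than 15 mm or tipped (distance of tumbler_a_mid from where it was at the start of the episode above 0.015 m or angle between tumbler_a_mid's own z axis and vertical above 0.3 rad).
It fails at once if the far glass is shifted more than 15 mm or tipped (distance of tumbler_b_mid from where it was at the start of the episode above 0.015 m or angle between tumbler_b_mid's own z axis and vertical above 0.3 rad).
It fails at once if the soap dish is shifted more than 15 mm or tipped (distance of soap_dish from where it was at the start of the episode above 0.015 m or angle between soap_dish's own z axis and vertical above 0.3 rad).
It fails at once if a flask topples (tilts more than 0.6 rad) (angle between any of flask_black_mid, flask_red_mid, flask_blue_mid's own z axis and vertical above 0.6 rad).
It fails at once if a flask is dropped (moves faster than 0.6 m/s, a fall of about 20 mm, with no finger on it) ((linear speed of flask_black above 0.6 m/s and contact force between flask_black and the fingers below 0.1 N) or (linear speed of flask_red above 0.6 m/s and contact force between flask_red and the fingers below 0.1 N) or (linear speed of flask_blue above 0.6 m/s and contact force between flask_blue and the fingers below 0.1 N)).
It also fails if it takes over 72 s, if anything falls off the work surface, if the arm or the gripper's body presses on something with over 40 N, if the wrist force passes 120 N, or if a joint passes its speed limit or range.

ROBOT

A 7-joint arm with a two-finger parallel gripper is mounted at the origin on the work surface. World frame = base frame: x ahead of the robot, y to its left, z up, the work surface at z = 0. Lengths are in m, angles in rad, forces in N, time in s.
With the tool pointing down it reaches from about 0.375 to 0.925 m from the base axis. Payload 3.1 kg.
Tool frame: the origin (TCP) lies on the centre line of the jaws, within the pads' length; the fingertips stand env.tips_ahead ahead of it and the grasp point (between the pads) lies 8 mm behind it (env.tips_ahead is the distance from the TCP to the fingertips, in m); z points along the fingers, y is the direction in which the jaws open and shut (so a half turn about z gives the same grasp; the last joint's range is limited). The gripper opens to 85 mm and grips with 20 to 120 N. Pads are 22 mm wide; open, the fingers measure 114 mm over their backs; the gripper's body (76 mm by 85 mm) begins 54 mm behind the grasp point. The pads swing forward as they close: fully open they stand 13 mm farther back than shut.
Start: joints at [-1.421, 0.383, 0.044, 1.598, -0.018, 1.161, -0.05], TCP at [0.159, 0.63, 0.242] pointing down, gripper open.
Joint ranges: [-2.61, 2.61], [-0.41, 2.15], [-1.48, 1.57], [0, 2.5], [-1.57, 4.71], [0.05, 1.97], [-2.85, 2.85]. Speed limits (rad/s): [2.79, 2.79, 3.14, 3.14, 3.14, 3.14, 3.14].

INTERFACE

Orientations are given as [roll, pitch, yaw] about the fixed x, y, z axes, in that order (R = Rz(yaw) Ry(pitch) Rx(roll)).
In Python, from station import sense, optics, env, models gives the robot as it stands.
- The arm moves only by the tool jog_arm, never from a script. Its argument "motion" is a list that holds one entry, the list of rows, each a list of 7 numbers: the shift along the tool's x, y, z in cm, then the turn, a rotation vector about the tool's x, y, z in rad, then the closure in counts, from 0 (fully open) to 255 (shut). A call has 1 to 12 rows; each row shifts and turns the pose as measured when the row begins, along the tool's axes as they then stand; what a row does not reach is not made up. A row lasts 1/8 s, in which the tool goes at most 62.5 mm and 10.7 degrees, less where a joint would pass 70% of its speed; a pose out of reach is approached as far as the arm can. A call with a gripper value outside its range is refused whole. The fingers move at their own pace and stop on an object; the grip force is fixed at half the most. Time passes only in rows, so rows that do not move let the fingers close. It gives the time, the measured TCP pose, the force and the opening at its end, in the units of the state.
- sense(): the state, without advancing time (a new reading comes with each control period).
- optics.read_camera(name): name is "scene" or "top" or "wrist"; returns the picture (420x560x3 uint8, red, green, blue); there is no depth.
- optics.camera_info(name): a dict with "fx", "fy", "cx", "cy" (pixels), "pose" (4x4, takes a point from camera to world coordinates); the wrist camera has in their place "tool_from_camera" (4x4, takes a point from camera to tool coordinates, whose origin is the TCP and whose axes are the flange's). Camera axes: x right, y down, z forward; pixel columns grow to the right and rows downward; lengths in m; the calibration is good to about 2 mm. A picture is of the moment at which its call begins: read the wrist's pose just before it. camera_info takes no time and is no camera call.
- env.job_done(): hands the job in, once; it reports no verdict.
Trained networks look in the newest picture that a camera, given by its name, has taken for a name from the list of things; names that differ only in an ending like _2 or _b are one class to them, and where a whole thing is asked for, a point or a joint stands for the part that bears it (a point fixed in the world has none). Each returns a list of dicts, best first, with "p" (0 to 1); they miss things now and then, are a little off and sometimes report something else, mostly with a low value. They report only what shows in the picture. A call takes as long as a camera call. They do not tell look-alikes from the thing itself.
- models.spot_in(camera, target): "xyz" ([x, y, z] in m, in world coordinates, good to about 4 mm: the middle of the surface that is visible of it).
- models.silhouettes(camera, target): "region" (420x560 bool, what is visible of it).
The state is a dict: "time": time; "joints": joint angles; "joint_velocities": joint speeds; "tau": joint torques, N m; "tool_pos": TCP position; "ee_rot": TCP orientation; "contact_force": force on the tool from outside, world axes, zero at the start; "moment": the same for the moment, N m; "gripper_width": opening from 0.0 (shut) to 1.0 (fully open).
Only numpy, scipy, OpenCV 4.12 (cv2) and the standard library are available. Lean on these libraries where they do the work, as an engineer would, in place of code of your own. Each camera call takes 0.05 s, during which the arm holds its last target.

## Working session

There is one attempt and no reset: what is moved stays moved. The work goes in short steps, Python scripts to look and compute and a tool call to move; the robot and the scene stay as the last step left them, time stands still between calls to the robot, and variables do not carry over. Pictures are saved under pics/ and viewed, and the job is handed in when it is done.

Besides the shell and the picture viewer there is one more tool, called after "Request:" as name(argument=value, ...), one argument or row to a line, values as JSON. jog_arm: Moves the arm, as the interface text tells. Its arguments: {"type":"object","properties":{"motion":{"type":"array"}},"required":["motion"]}

```bash
ls -la; mkdir -p pics; python3 - <<'E'
from station import sense, optics, env, models
import cv2
s=sense(); print(s); print(env.tips_ahead)
for n in ["scene","top","wrist"]:
    im=optics.read_camera(n); cv2.imwrite(f"pics/{n}0.png",im[:,:,::-1]); print(n,optics.camera_info(n))
E
```

```text
total 12
drwxr-xr-x  3 agent agent 4096 Dec  6 19:07 .
drwxr-xr-x 23 root  root  4096 Dec  6 19:07 ..
drwxr-xr-x  2 agent agent 4096 Dec  6 19:07 pics
{'time': 0.0, 'joints': array([-1.42078644,  0.38384333,  0.04385123,  1.599607  , -0.01793052,
        1.16120062, -0.04992321]), 'joint_velocities': array([-3.76149099e-04,  5.64904679e-04,  9.32426758e-05, -3.06935372e-04,
        5.37132388e-04, -1.11217465e-03,  7.97888620e-04]), 'tau': array([-1.77321836e-04, -4.33470082e+01,  1.02438346e+00, -2.49511725e+01,
        1.05424601e-02,  1.13645344e-02, -8.98620186e-06]), 'tool_pos': array([0.15921186, 0.62923947, 0.24086671]), 'ee_rot': array([-3.13892992e+00,  1.22102810e-04,  2.89381073e+00]), 'contact_force': array([-0.12227912, -0.09076182,  0.49007355]), 'moment': array([ 0.02273824,  0.02496784, -0.00778437]), 'gripper_width': 1.0007147803427239}
0.011
scene {'fx': 421.34993874860464, 'fy': 421.34993874860464, 'cx': 282.5243565585076, 'cy': 204.80651252265355, 'pose': array([[ 0.64891334,  0.61342265, -0.4501379 ,  1.05953884],
       [ 0.76081263, -0.52989443,  0.3746679 , -0
[... 267 characters left out ...]
09, -0.99321087,  0.11280854,  0.47626039],
       [-0.99932479, -0.03084019, -0.01997098,  0.0190255 ],
       [ 0.02331443, -0.11216525, -0.99341602,  1.09469641],
       [ 0.        ,  0.        ,  0.        ,  1.        ]])}
wrist {'fx': 310.87010047651216, 'fy': 310.87010047651216, 'cx': 278.65682951825045, 'cy': 204.2081453908861, 'tool_from_camera': array([[-2.62110369e-04, -9.58156458e-01, -2.86244882e-01,
         7.24941852e-02],
       [ 9.99999625e-01, -4.87550781e-04,  7.16308558e-04,
         1.75654203e-03],
       [-8.25894587e-04, -2.86244587e-01,  9.58156226e-01,
        -1.31906524e-01],
       [ 0.00000000e+00,  0.00000000e+00,  0.00000000e+00,
         1.00000000e+00]])}
```

View pics/top0.png

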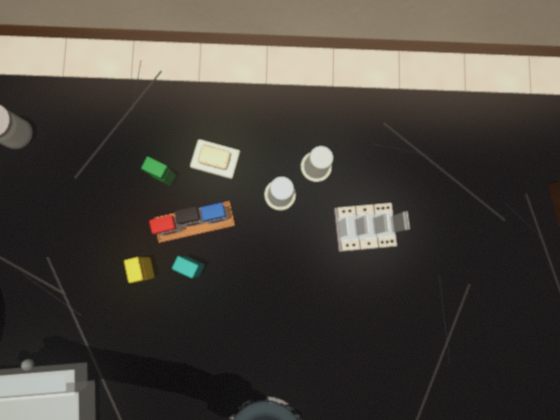

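View pics/scene0.png

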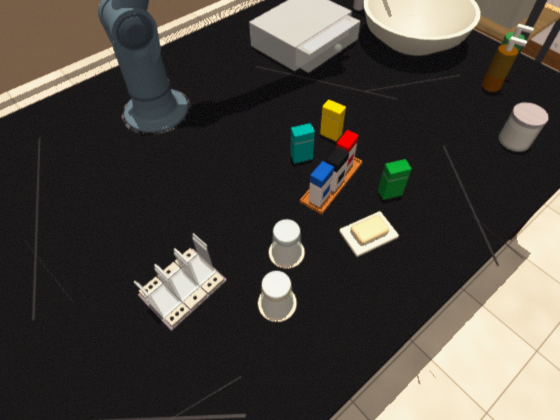

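View pics/wrist0.png

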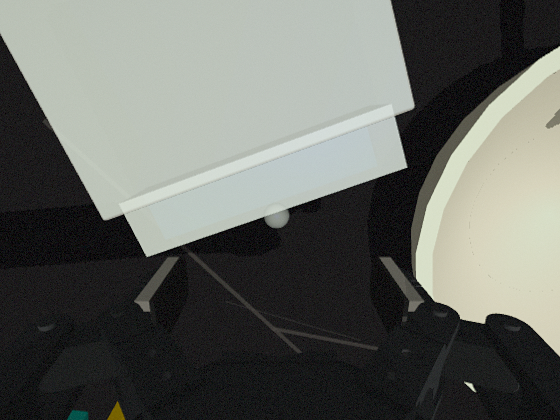

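```bash
python3 - <<'E'
from station import sense, optics, env, models
import cv2,numpy as np
im=cv2.imread("pics/top0.png")
a=cv2.resize(im[120:300,110:300],None,fx=3,fy=3,interpolation=cv2.INTER_CUBIC)
b=cv2.resize(im[190:260,320:420],None,fx=7,fy=7,interpolation=cv2.INTER_CUBIC)
cv2.imwrite("pics/topA.png",a);cv2.imwrite("pics/topB.png",b)
im=cv2.imread("pics/scene0.png")
cv2.imwrite("pics/scB.png",cv2.resize(im[220:340,120:240],None,fx=5,fy=5,interpolation=cv2.INTER_CUBIC))
for cam in ["top","scene"]:
  optics.read_camera(cam)
  for t in ["flask_black_mid","flask_red_mid","pocket1_floor","pocket2_floor","pocket3_floor","tray","caddy","tumbler_a_mid","soap_dish"]:
    try: print(cam,t,[(round(d['p'],2),np.round(d['xyz'],3).tolist()) for d in models.spot_in(cam,t)])
    except Exception as e: print(t,e)
print(sense()['time'])
E
```

```text
top flask_black_mid [(0.81, [0.704, 0.295, 0.107]), (0.74, [0.576, 0.211, 0.117]), (0.62, [0.455, 0.207, 0.112]), (0.58, [0.445, 0.329, 0.113])]
top flask_red_mid [(0.83, [0.557, 0.276, 0.117]), (0.34, [0.754, 0.168, 0.014])]
top pocket1_floor [(0.57, [0.58, -0.283, 0.016])]
top pocket2_floor [(0.74, [0.569, -0.227, 0.017])]
top pocket3_floor [(0.78, [0.585, -0.336, 0.02])]
top tray [(0.96, [0.561, 0.193, 0.005])]
top caddy [(0.64, [0.559, -0.196, 0.003])]
top tumbler_a_mid [(0.73, [0.656, -0.022, 0.102])]
top soap_dish [(0.86, [0.758, 0.164, 0.016]), (0.52, [0.557, -0.197, 0.005])]
scene flask_black_mid [(0.95, [0.6, 0.211, 0.104]), (0.8, [0.462, 0.206, 0.077]), (0.76, [0.718, 0.297, 0.076]), (0.57, [0.449, 0.331, 0.069])]
scene flask_red_mid [(0.69, [0.571, 0.275, 0.112]), (0.64, [0.599, 0.21, 0.101])]
scene pocket1_floor [(0.94, [0.593, -0.263, 0.017])]
scene pocket2_floor []
scene pocket3_floor [(0.56, [0.589, -0.314, 0.022])]
scene tray [(0.71, [0.6, 0.175, 0.006])]
scene caddy [(0.56, [0.625, -0.319, 0.006]), (0.22, [0.675, -0.038, 0.084])]
scene tumbler_a_mid [(0.58, [0.676, -0.035, 0.086])]
scene soap_dish [(0.91, [0.77, 0.152, 0.009])]
1.15
```

View pics/topA.png

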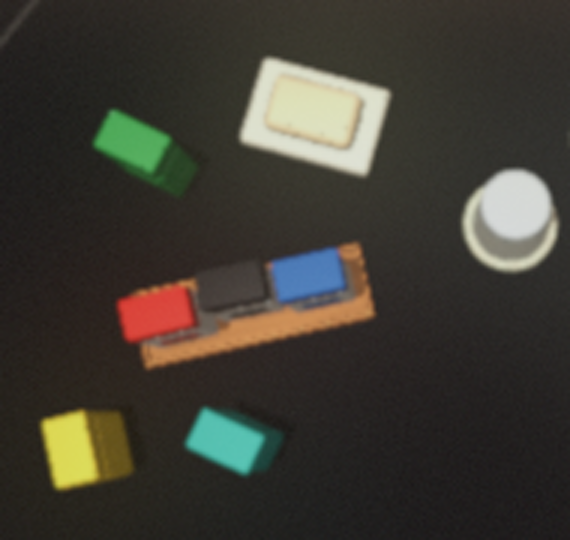

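View pics/topB.png

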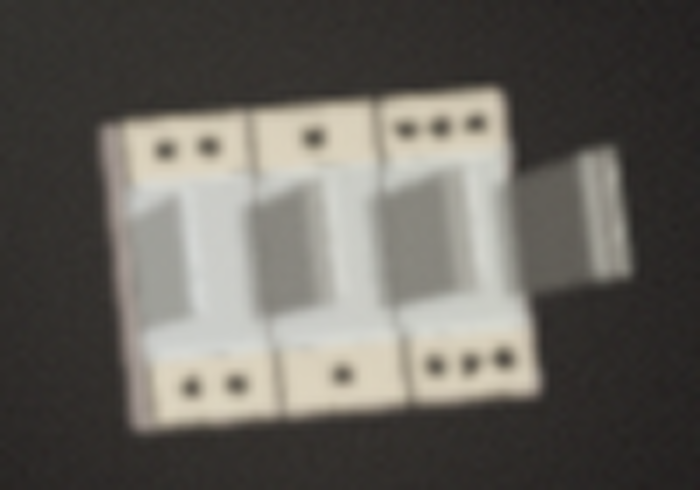

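View pics/scB.png

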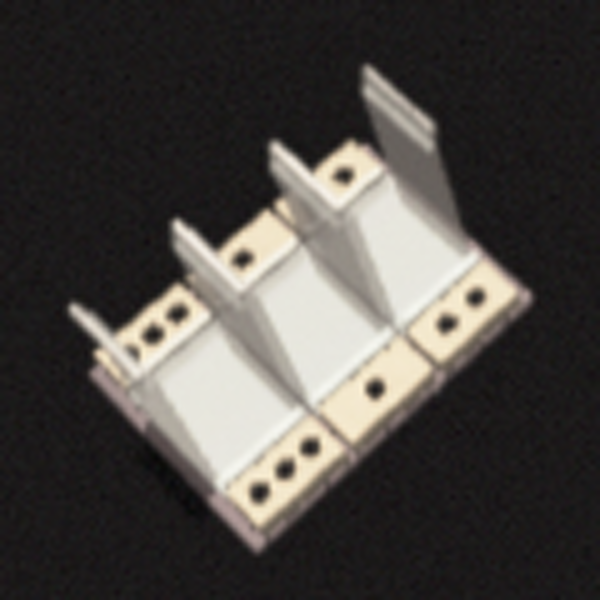

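```bash
cat > h.py <<'E'
from station import sense, optics, env, models
import cv2,numpy as np
from scipy.spatial.transform import Rotation as Ro
def R_of(rpy): return Ro.from_euler('xyz',rpy).as_matrix()
def cam_pose(name,s=None):
    i=optics.camera_info(name); K=(i['fx'],i['fy'],i['cx'],i['cy'])
    if 'pose' in i: return K,i['pose']
    s=s or sense(); T=np.eye(4);T[:3,:3]=R_of(s['ee_rot']);T[:3,3]=s['tool_pos']
    return K,T@i['tool_from_camera']
def ray(K,P,uv,z):
    uv=np.atleast_2d(uv).astype(float)
    d=np.c_[(uv[:,0]-K[2])/K[0],(uv[:,1]-K[3])/K[1],np.ones(len(uv))]@P[:3,:3].T
    o=P[:3,3]; return o+d*((z-o[2])/d[:,2])[:,None]
def proj(K,P,X):
    X=np.atleast_2d(X); c=(X-P[:3,3])@P[:3,:3]
    return np.c_[K[0]*c[:,0]/c[:,2]+K[2],K[1]*c[:,1]/c[:,2]+K[3]]
def masks(im): # rgb
    h=cv2.cvtColor(im,cv2.COLOR_RGB2HSV); H,S,V=cv2.split(h)
    return {'red':((H<6)|(H>172))&(S>150)&(V>60),'blue':(H>100)&(H<128)&(S>150)&(V>50)}
def go(p,yaw,n=None,tilt=None):
    """print delta from present pose to TCP target p, tool down with yaw"""
    s=sense();R=R_of(s['ee_rot']);Rt=R_of([np.pi,0,yaw])
    d=R.T@(np.array(p)-s['tool_pos'])*100; w=Ro.from_matrix(R.T@Rt).as_rotvec()
    k=max(np.linalg.norm(d)/6.0,np.linalg.norm(w)/0.18)
    # straight path plus rotation: per-row shifts in turning tool axes
    N=n or int(np.ceil(k)); print('t',round(s['time'],2),'now',np.round(s['tool_pos'],4),np.round(s['ee_rot'],3),'d cm',np.round(d,2),'w',np.round(w,3),'rows',N)
    Rr=R.copy(); D=(np.array(p)-s['tool_pos'])*100/N
    for i in range(N):
        print(np.round(np.r_[Rr.T@D,w/N],2).tolist()); Rr=Rr@Ro.from_rotvec(w/N).as_matrix()
E
python3 - <<'E'
from h import *
im=cv2.imread("pics/top0.png")[:,:,::-1].copy()
K,P=cam_pose('top')
for n,m in masks(im).items():
    m=m.astype(np.uint8); c=max(cv2.findContours(m,0,2)[0],key=cv2.contourArea)
    r=cv2.minAreaRect(c); print(n,cv2.contourArea(c),r)
    b=ray(K,P,cv2.boxPoints(r),.114); print(np.round(b,3).tolist(), b.mean(0))
cr=lambda p:np.array(p)/7+[320,190]
far=cr([[187,148],[314,138],[441,127]]);near=cr([[214,386],[343,375],[470,364]])
f=ray(K,P,far,.012);g=ray(K,P,near,.012);print(f,g,(f+g)/2)
d=f-g;print(np.arctan2(d[:,1],d[:,0]),np.linalg.norm(d,axis=1))
E
```

```text
red 323.5 ((161.51321411132812, 224.40379333496094), (16.094532012939453, 25.06324005126953), 79.3803482055664)
[[0.573, 0.313, 0.114], [0.586, 0.251, 0.114], [0.546, 0.241, 0.114], [0.533, 0.303, 0.114]] [0.5594193  0.27691944 0.114     ]
blue 0.0 ((205.0, 219.0), (2.0, 0.0), 180.0)
[[0.577, 0.165, 0.114], [0.577, 0.165, 0.114], [0.576, 0.17, 0.114], [0.576, 0.17, 0.114]] [0.57651372 0.16788275 0.114     ]
[[ 0.62174738 -0.21633615  0.012     ]
 [ 0.62747145 -0.26814088  0.012     ]
 [ 0.63362391 -0.32010634  0.012     ]] [[ 0.52567212 -0.22784952  0.012     ]
 [ 0.53162074 -0.27997933  0.012     ]
 [ 0.53756419 -0.33146211  0.012     ]] [[ 0.57370975 -0.22209284  0.012     ]
 [ 0.57954609 -0.2740601   0.012     ]
 [ 0.58559405 -0.32578422  0.012     ]]
[0.11926819 0.12288698 0.11766966] [0.09676266 0.09657902 0.09672861]
```

```bash
python3 -c "
from h import *
go([.572,.25,.25],1.777)"
```

```text
t 1.15 now [0.1594 0.6302 0.2423] [ 3.142 -0.     2.894] d cm [-49.32 -26.74  -0.77] w [ 0.    -0.     1.117] rows 10
[-4.93, -2.67, -0.08, 0.0, -0.0, 0.11]
[-5.2, -2.11, -0.08, 0.0, -0.0, 0.11]
[-5.4, -1.51, -0.08, 0.0, -0.0, 0.11]
[-5.54, -0.9, -0.08, 0.0, -0.0, 0.11]
[-5.6, -0.28, -0.08, 0.0, -0.0, 0.11]
[-5.6, 0.35, -0.08, 0.0, -0.0, 0.11]
[-5.53, 0.97, -0.08, 0.0, -0.0, 0.11]
[-5.38, 1.58, -0.08, 0.0, -0.0, 0.11]
[-5.17, 2.17, -0.08, 0.0, -0.0, 0.11]
[-4.9, 2.73, -0.08, 0.0, -0.0, 0.11]
```

Request:
jog_arm(
  motion=[
    [[-4.9, -2.7, -0.1, 0, 0, 0.11, 0], [-5.2, -2.1, -0.1, 0, 0, 0.11, 0], [-5.4, -1.5, -0.1, 0, 0, 0.11, 0], [-5.5, -0.9, -0.1, 0, 0, 0.11, 0], [-5.6, -0.3, -0.1, 0, 0, 0.11, 0], [-5.6, 0.3, -0.1, 0, 0, 0.11, 0], [-5.5, 1.0, -0.1, 0, 0, 0.11, 0], [-5.4, 1.6, -0.1, 0, 0, 0.11, 0], [-5.2, 2.2, -0.1, 0, 0, 0.11, 0], [-4.9, 2.7, -0.1, 0, 0, 0.11, 0]],
  ],
)

```text
time: 2.4
tool_pos: [0.5769, 0.2457, 0.2524]
ee_rot: [3.139, -0.009, 1.774]
contact_force: [1.3, 0.9, 0.0]
gripper_width: 0.999
```

```bash
python3 - <<'E'
from h import *
go([.572,.25,.25],1.777)
s=sense(); im=optics.read_camera('wrist'); cv2.imwrite('pics/w1.png',im[:,:,::-1]); print(s['joints'])
E
```

```text
t 2.4 now [0.5769 0.2457 0.2524] [ 3.139 -0.009  1.774] d cm [ 0.51 -0.39  0.24] w [ 0.003 -0.009 -0.003] rows 1
[0.51, -0.39, 0.24, 0.0, -0.01, -0.0]
[-0.84640038  0.35147142  0.47809462  1.66740546 -0.18281712  1.16134975
 -0.11720251]
```

View pics/w1.png

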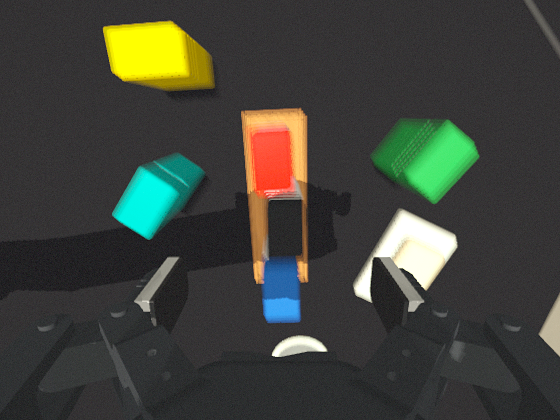

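Request:
jog_arm(
  motion=[
    [[0.5, -0.4, 0.2, 0, -0.01, 0, 0], [0, 0, 0, 0, 0, 0, 0], [0, 0, 0, 0, 0, 0, 0]],
  ],
)

```text
time: 2.82
tool_pos: [0.5783, 0.24, 0.2507]
ee_rot: [3.134, 0.009, 1.759]
contact_force: [0.2, -0.7, 0.5]
gripper_width: 0.999
```

```bash
python3 - <<'E'
from h import *
s=sense(); im=optics.read_camera('wrist'); cv2.imwrite('pics/w2.png',im[:,:,::-1]); print(s['tool_pos'],s['ee_rot'])
np.save('w2.npy',np.r_[s['tool_pos'],s['ee_rot']])
cv2.imwrite('pics/w2c.png',cv2.resize(im[90:340,200:350,::-1],None,fx=3,fy=3)[:,:][0:600] if 0 else cv2.resize(im[95:330,220:335,::-1],None,fx=2.5,fy=2.5))
E
```

```text
[0.57826782 0.23995209 0.25072513] [3.133851   0.00868674 1.75905318]
```

View pics/w2c.png

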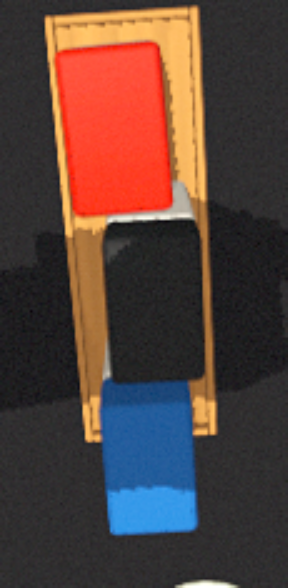

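```bash
python3 - <<'E'
from h import *
v=np.load('w2.npy'); s=dict(tool_pos=v[:3],ee_rot=v[3:])
K,P=cam_pose('wrist',s)
C=lambda p:np.array(p)/2.5+[220,95]
q={'red':[[56,50],[160,42],[173,209],[74,216]],'black':[[104,221],[198,219],[204,380],[111,383]],'blue':[[104,380],[188,378],[197,531],[110,534]]}
for n,p in q.items():
    b=ray(K,P,C(p),.114); e=np.linalg.norm(np.roll(b,-1,0)-b,axis=1)
    d=(b[0]+b[1]-b[2]-b[3]); a=np.arctan2(d[1],d[0])
    print(n,np.round(b.mean(0),4),'sides',np.round(e,4),'width ang',round(a,3))
E
```

```text
red [0.562  0.2812 0.114 ] sides [0.0345 0.0565 0.035  0.0564] width ang 1.841
black [0.5867 0.2227 0.114 ] sides [0.0332 0.0622 0.0351 0.0626] width ang 1.8
blue [0.5971 0.1597 0.114 ] sides [0.0316 0.0673 0.035  0.0676] width ang 1.803
```

```bash
python3 - <<'E'
from h import *
v=np.load('w2.npy'); s=dict(tool_pos=v[:3],ee_rot=v[3:])
K,P=cam_pose('wrist',s)
C=lambda p:np.array(p)/2.5+[220,95]
for n,p,a in [('red',[[74,216],[173,209]],1.80),('black',[[111,383],[204,380]],1.8),('blue',[[110,534],[197,531]],1.8)]:
    b=ray(K,P,C(p),.114); print(n,b.mean(0)+.029*np.array([np.cos(a),np.sin(a),0]))
# tray corners
b=ray(K,P,C([[46,16],[198,8],[216,433],[87,440]]),.012);print(b,np.linalg.norm(np.roll(b,-1,0)-b,axis=1),b.mean(0))
for e in ((0,3),(1,2)):
  d=b[e[0]]-b[e[1]]; print(np.arctan2(d[1],d[0]))
go([.586,.2205,.20],1.80)
E
```

```text
red [0.56295815 0.28219679 0.114     ]
black [0.58716749 0.22054226 0.114     ]
blue [0.5982518 0.1551484 0.114    ]
[[0.52111529 0.31388663 0.012     ]
 [0.58788313 0.33009531 0.012     ]
 [0.64140514 0.12232624 0.012     ]
 [0.57465534 0.10572843 0.012     ]] [0.06870711 0.21455207 0.06878244 0.21493342] [0.58126472 0.21800915 0.012     ]
1.822547831814927
1.8229182046838421
t 2.88 now [0.578  0.2405 0.2507] [3.134 0.008 1.76 ] d cm [-2.07  0.37  5.09] w [ 0.007  0.008 -0.04 ] rows 1
[-2.07, 0.37, 5.09, 0.01, 0.01, -0.04]
```

Request:
jog_arm(
  motion=[
    [[-2.0, 0.4, 2.5, 0.01, 0.01, -0.04, 0], [0, 0, 2.5, 0, 0, 0, 0], [0, 0, 0, 0, 0, 0, 0]],
  ],
)

```text
time: 3.25
tool_pos: [0.5837, 0.2273, 0.2005]
ee_rot: [-3.14, -0.005, 1.811]
contact_force: [0.2, 0.4, 0.7]
gripper_width: 0.997
```

```bash
python3 - <<'E'
from h import *
go([.587,.2205,.081],1.80)
E
```

```text
t 3.25 now [0.5837 0.2273 0.2005] [-3.14  -0.005  1.811] d cm [-0.8   0.18 11.95] w [-0.002 -0.005  0.011] rows 2
[-0.4, 0.09, 5.97, -0.0, -0.0, 0.01]
[-0.38, 0.09, 5.98, -0.0, -0.0, 0.01]
```

Request:
jog_arm(
  motion=[
    [[-0.8, 0.2, 0, 0, 0, 0.01, 0], [0, 0, 3, 0, 0, 0, 0], [0, 0, 3, 0, 0, 0, 0], [0, 0, 3, 0, 0, 0, 0], [0, 0, 3, 0, 0, 0, 0], [0, 0, 0, 0, 0, 0, 0]],
  ],
)

```text
time: 4.0
tool_pos: [0.5945, 0.2245, 0.0872]
ee_rot: [3.128, -0.009, 1.805]
contact_force: [0.8, 0.2, 0.5]
gripper_width: 1.003
```

```bash
python3 - <<'E'
from h import *
go([.587,.2205,.081],1.80)
s=sense(); im=optics.read_camera('wrist'); cv2.imwrite('pics/w3.png',im[:,:,::-1])
E
```

```text
t 4.0 now [0.5945 0.2245 0.0872] [ 3.128 -0.009  1.805] d cm [-0.23 -0.83  0.6 ] w [ 0.014 -0.009  0.005] rows 1
[-0.23, -0.83, 0.6, 0.01, -0.01, 0.0]
```

View pics/w3.png

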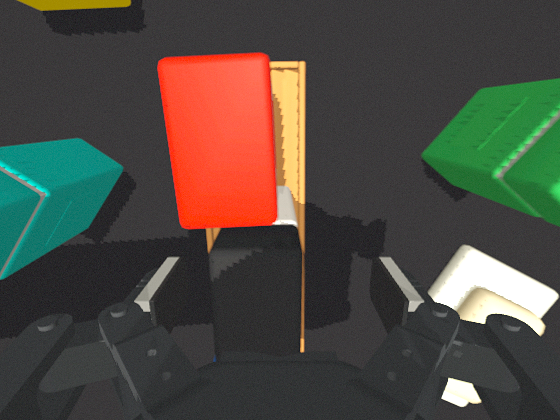

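Request:
jog_arm(
  motion=[
    [[-0.2, -0.8, 0.3, 0.014, -0.01, 0, 0], [0, 0, 0.3, 0, 0, 0, 0], [0, 0, 0, 0, 0, 0, 0]],
  ],
)

```text
time: 4.42
tool_pos: [0.5919, 0.2221, 0.0877]
ee_rot: [3.13, -0.001, 1.804]
contact_force: [0.0, 0.2, -1.1]
gripper_width: 1.0
```

```bash
python3 - <<'E'
from h import *
go([.587,.2205,.081],1.80)
s=sense(); im=optics.read_camera('wrist'); cv2.imwrite('pics/w4.png',im[:,:,::-1])
E
```

```text
t 4.42 now [0.5919 0.2221 0.0877] [ 3.130e+00 -1.000e-03  1.804e+00] d cm [-0.04 -0.53  0.66] w [ 0.011 -0.001  0.004] rows 1
[-0.04, -0.53, 0.66, 0.01, -0.0, 0.0]
```

View pics/w4.png

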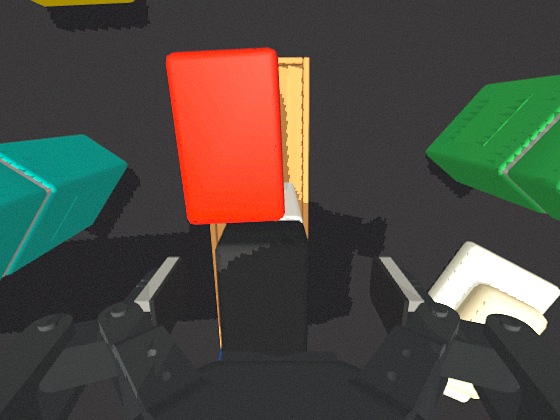

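Request:
jog_arm(
  motion=[
    [[0, -0.6, 0.7, 0.01, 0, 0, 0], [0, -0.2, 0.2, 0, 0, 0, 0]],
  ],
)

```text
time: 4.72
tool_pos: [0.5843, 0.2205, 0.0788]
ee_rot: [3.14, -0.001, 1.805]
contact_force: [0.3, 0.6, -1.3]
gripper_width: 1.001
```

```bash
python3 - <<'E'
from h import *
go([.587,.2205,.081],1.80)
E
```

```text
t 4.72 now [0.5843 0.2205 0.0788] [ 3.140e+00 -1.000e-03  1.805e+00] d cm [-0.06  0.27 -0.22] w [ 0.002 -0.001  0.005] rows 1
[-0.06, 0.27, -0.22, 0.0, -0.0, 0.0]
```

Request:
jog_arm(
  motion=[
    [[0, 0.2, 0, 0, 0, 0, 255], [0, 0, 0, 0, 0, 0, 255], [0, 0, 0, 0, 0, 0, 255], [0, 0, 0, 0, 0, 0, 255], [0, 0, 0, 0, 0, 0, 255], [0, 0, 0, 0, 0, 0, 255]],
  ],
)

```text
time: 5.48
tool_pos: [0.586, 0.2208, 0.0784]
ee_rot: [3.141, -0.001, 1.805]
contact_force: [1.1, -0.5, 1.1]
gripper_width: 0.416
```

```bash
python3 - <<'E'
from h import *
for i in range(3): s=sense(); print(s['time'],s['tool_pos'],s['ee_rot'],s['gripper_width'])
im=optics.read_camera('wrist'); cv2.imwrite('pics/w5.png',im[:,:,::-1])
for i in range(3): s=sense(); print(s['time'],s['tool_pos'],s['ee_rot'],s['gripper_width'])
E
```

```text
5.475 [0.58597465 0.22084966 0.07837709] [ 3.14066113e+00 -1.34527932e-03  1.80453102e+00] 0.4158644415952949
5.475 [0.58597465 0.22084966 0.07837709] [ 3.14066113e+00 -1.34527932e-03  1.80453102e+00] 0.4158644415952949
5.475 [0.58597465 0.22084966 0.07837709] [ 3.14066113e+00 -1.34527932e-03  1.80453102e+00] 0.4158644415952949
5.525 [0.58598315 0.22080591 0.07835822] [ 3.14068281e+00 -1.29659627e-03  1.80447710e+00] 0.41093860779324287
5.525 [0.58598315 0.22080591 0.07835822] [ 3.14068281e+00 -1.29659627e-03  1.80447710e+00] 0.41093860779324287
5.525 [0.58598315 0.22080591 0.07835822] [ 3.14068281e+00 -1.29659627e-03  1.80447710e+00] 0.41093860779324287
```

View pics/w5.png

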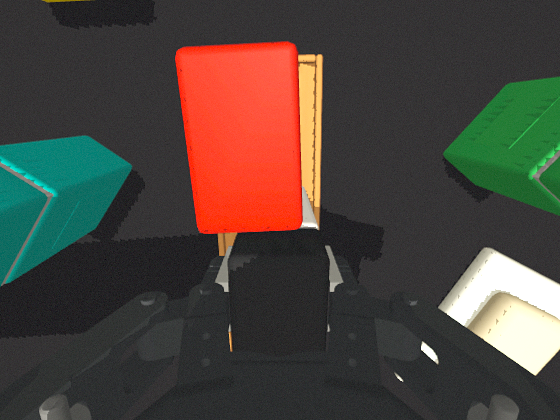

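Request:
jog_arm(
  motion=[
    [[0, 0, -1, 0, 0, 0, 255], [0, 0, -3, 0, 0, 0, 255], [0, 0, -4, 0, 0, 0, 255], [0, 0, -4, 0, 0, 0, 255], [0, 0, -3, 0, 0, 0, 255]],
  ],
)

```text
time: 6.15
tool_pos: [0.5822, 0.2191, 0.2293]
ee_rot: [-3.132, 0.001, 1.804]
contact_force: [0.7, 0.4, -1.3]
gripper_width: 0.415
```

```bash
python3 - <<'E'
from h import *
go([.48,-.06,.22],0.12,10)
im=optics.read_camera('top'); cv2.imwrite('pics/t5.png',cv2.resize(im[120:330,110:450,::-1],None,fx=2.2,fy=2.2))
E
```

```text
t 6.15 now [0.5822 0.2191 0.2293] [-3.132e+00  1.000e-03  1.804e+00] d cm [-24.8  -16.38   1.12] w [-0.007  0.009  1.684] rows 10
[-2.48, -1.64, 0.11, -0.0, 0.0, 0.17]
[-2.72, -1.2, 0.11, -0.0, 0.0, 0.17]
[-2.88, -0.73, 0.11, -0.0, 0.0, 0.17]
[-2.96, -0.23, 0.1, -0.0, 0.0, 0.17]
[-2.96, 0.27, 0.1, -0.0, 0.0, 0.17]
[-2.87, 0.76, 0.1, -0.0, 0.0, 0.17]
[-2.71, 1.23, 0.1, -0.0, 0.0, 0.17]
[-2.46, 1.67, 0.09, -0.0, 0.0, 0.17]
[-2.15, 2.05, 0.09, -0.0, 0.0, 0.17]
[-1.77, 2.39, 0.09, -0.0, 0.0, 0.17]
```

View pics/t5.png

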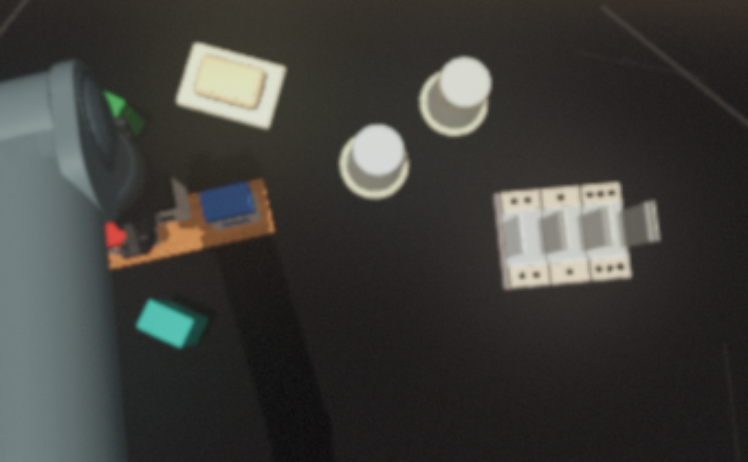

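Black is lifted (its cap hidden under the wrist), blue still stands in the tray (crop ~228,203). On to a free counter spot.

Request:
jog_arm(
  motion=[
    [[-2.5, -1.6, 0, 0, 0, 0.17, 255], [-2.7, -1.2, 0, 0, 0, 0.17, 255], [-2.9, -0.7, 0, 0, 0, 0.17, 255], [-3.0, -0.2, 0, 0, 0, 0.17, 255], [-3.0, 0.3, 0, 0, 0, 0.17, 255], [-2.9, 0.8, 0, 0, 0, 0.17, 255], [-2.7, 1.2, 0, 0, 0, 0.17, 255], [-2.5, 1.7, 0, 0, 0, 0.17, 255], [-2.1, 2.0, 0, 0, 0, 0.17, 255], [-1.8, 2.4, 0, 0, 0, 0.17, 255]],
  ],
)

```text
time: 7.45
tool_pos: [0.4692, -0.0634, 0.2321]
ee_rot: [-3.136, 0.002, 0.051]
contact_force: [0.3, -0.5, -1.6]
gripper_width: 0.412
```

```bash
python3 - <<'E'
from h import *
go([.48,-.06,.10],0.12)
E
```

```text
t 7.45 now [ 0.4692 -0.0634  0.2321] [-3.136e+00  2.000e-03  5.100e-02] d cm [ 1.12 -0.22 13.21] w [-0.006  0.002 -0.069] rows 3
[0.37, -0.07, 4.4, -0.0, 0.0, -0.02]
[0.37, -0.07, 4.4, -0.0, 0.0, -0.02]
[0.37, -0.07, 4.4, -0.0, 0.0, -0.02]
```

Request:
jog_arm(
  motion=[
    [[0.5, 0, 3, 0, 0, -0.03, 255], [0.3, 0, 4, 0, 0, -0.02, 255], [0.2, 0, 4, 0, 0, -0.02, 255], [0, 0, 2, 0, 0, 0, 255], [0, 0, 0, 0, 0, 0, 255]],
  ],
)

```text
time: 8.07
tool_pos: [0.4781, -0.0649, 0.0993]
ee_rot: [-3.132, -0.002, 0.114]
contact_force: [-0.1, -0.5, -1.7]
gripper_width: 0.415
```

```bash
python3 - <<'E'
from h import *
go([.48,-.06,.075],0.12)
E
```

```text
t 8.07 now [ 0.4781 -0.0649  0.0993] [-3.132e+00 -2.000e-03  1.140e-01] d cm [ 0.24 -0.44  2.43] w [-0.01  -0.002 -0.006] rows 1
[0.24, -0.44, 2.43, -0.01, -0.0, -0.01]
```

Request:
jog_arm(
  motion=[
    [[0, 0, 1.2, -0.01, 0, 0, 255], [0, 0, 0.8, 0, 0, 0, 255], [0, 0, 0.2, 0, 0, 0, 255]],
  ],
)

```text
time: 8.45
tool_pos: [0.4801, -0.0644, 0.0781]
ee_rot: [3.141, -0.007, 0.115]
contact_force: [0.8, 0.9, -1.5]
gripper_width: 0.413
```

```bash
python3 - <<'E'
from h import *
go([.48,-.06,.075],0.12)
E
```

```text
t 8.45 now [ 0.4801 -0.0644  0.0781] [ 3.141 -0.007  0.115] d cm [ 0.04 -0.44  0.31] w [ 0.001 -0.007 -0.005] rows 1
[0.04, -0.44, 0.31, 0.0, -0.01, -0.01]
```

Request:
jog_arm(
  motion=[
    [[0, 0, 0.3, 0, -0.007, 0, 255], [0, 0, 0.1, 0, 0, 0, 255]],
  ],
)

```text
time: 8.7
tool_pos: [0.481, -0.0643, 0.0745]
ee_rot: [3.141, -0.001, 0.115]
contact_force: [0.4, 0.8, -1.5]
gripper_width: 0.414
```

```bash
python3 - <<'E'
from h import *
go([.48,-.06,.074],0.12)
E
```

```text
t 8.7 now [ 0.481  -0.0643  0.0745] [ 3.141e+00 -1.000e-03  1.150e-01] d cm [-0.05 -0.44  0.05] w [ 0.    -0.001 -0.005] rows 1
[-0.05, -0.44, 0.05, 0.0, -0.0, -0.01]
```

Request:
jog_arm(
  motion=[
    [[0, 0, 0.2, 0, 0, 0, 255], [0, 0, 0, 0, 0, 0, 255]],
  ],
)

```text
time: 8.95
tool_pos: [0.482, -0.0647, 0.0749]
ee_rot: [-3.14, -0.002, 0.114]
contact_force: [-1.0, 0.4, -2.2]
gripper_width: 0.42
```

Request:
jog_arm(
  motion=[
    [[0, 0, 0.4, 0, 0, 0, 255]],
  ],
)

```text
time: 9.07
tool_pos: [0.4829, -0.0649, 0.0742]
ee_rot: [-3.136, -0.001, 0.114]
contact_force: [-14.7, 2.2, 52.9]
gripper_width: 0.418
```

```bash
python3 - <<'E'
from h import *
s=sense();print(s['contact_force'],s['joint_velocities'])
im=optics.read_camera('wrist'); cv2.imwrite('pics/w6.png',im[:,:,::-1])
im=optics.read_camera('scene'); cv2.imwrite('pics/s6.png',cv2.resize(im[100:330,120:400,::-1],None,fx=2.5,fy=2.5))
s=sense();print(s['tool_pos'],s['contact_force'],s['joint_velocities'])
E
```

```text
[-14.74656407   2.21596104  52.86598136] [ 0.05335274  0.02202517 -0.01901542 -0.03107085 -0.046159    0.05041314
  0.05447357]
[ 0.48287684 -0.06492102  0.07426219] [-10.48415183   2.36598101  30.36264163] [-0.00047492 -0.00312486 -0.0005984   0.00554345  0.00148314 -0.0067244
 -0.00379913]
```

View pics/s6.png

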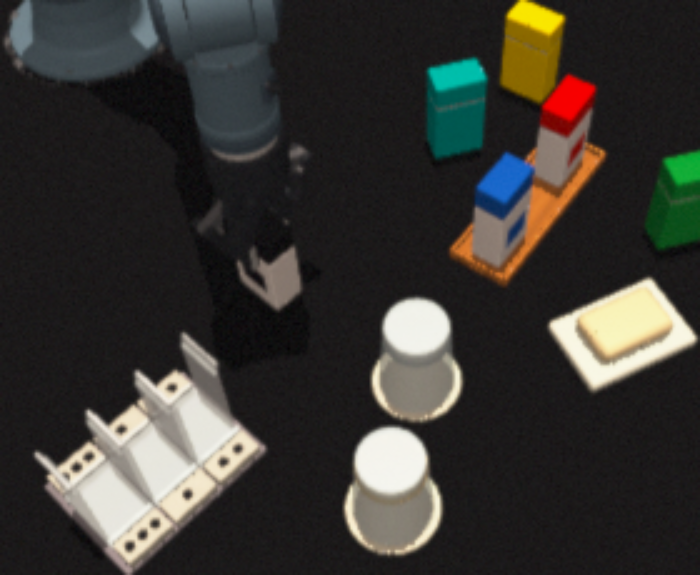

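View pics/w6.png

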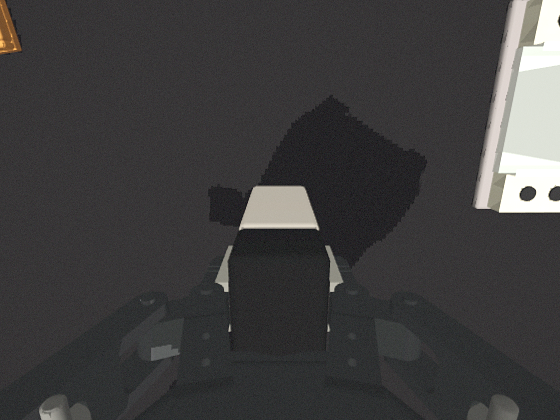

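Request:
jog_arm(
  motion=[
    [[0, 0, 0, 0, 0, 0, 255], [0, 0, 0, 0, 0, 0, 0], [0, 0, 0, 0, 0, 0, 0], [0, 0, 0, 0, 0, 0, 0], [0, 0, 0, 0, 0, 0, 0]],
  ],
)

```text
time: 9.8
tool_pos: [0.4842, -0.065, 0.0747]
ee_rot: [-3.136, -0.004, 0.114]
contact_force: [0.5, 0.2, -0.4]
gripper_width: 1.003
```

```bash
python3 - <<'E'
from h import *
s=sense();print(s['tool_pos'],s['ee_rot'])
im=optics.read_camera('wrist'); cv2.imwrite('pics/w7.png',im[:,:,::-1])
E
```

```text
[ 0.48416443 -0.06501563  0.07474966] [-3.13605488 -0.00390242  0.11376789]
```

View pics/w7.png

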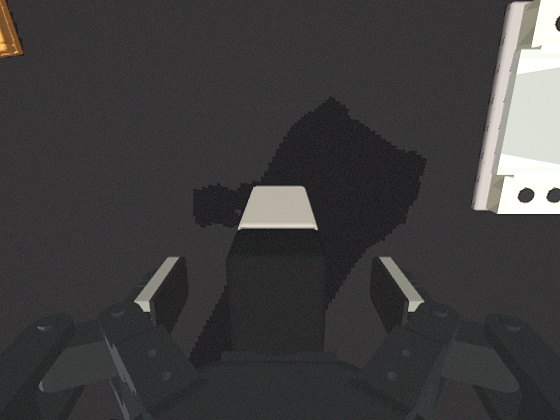

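Request:
jog_arm(
  motion=[
    [[0, 0, -2, 0, 0, 0, 0], [0, 0, -4, 0, 0, 0, 0], [0, 0, -6, 0, 0, 0, 0], [0, 0, -6, 0, 0, 0, 0], [0, 0, -4, 0, 0, 0, 0]],
  ],
)

```text
time: 10.48
tool_pos: [0.4804, -0.0657, 0.2962]
ee_rot: [-3.138, 0.008, 0.113]
contact_force: [-0.3, 1.0, -1.5]
gripper_width: 0.998
```

```bash
python3 - <<'E'
from h import *
go([.575,-.32,.30],1.69,9)
E
```

```text
t 10.47 now [ 0.4804 -0.0657  0.2962] [-3.138  0.008  0.113] d cm [ 6.53 26.33 -0.54] w [-0.01   0.003 -1.577] rows 9
[0.73, 2.93, -0.06, -0.0, 0.0, -0.18]
[0.2, 3.01, -0.06, -0.0, 0.0, -0.18]
[-0.32, 3.0, -0.05, -0.0, 0.0, -0.18]
[-0.84, 2.89, -0.05, -0.0, 0.0, -0.18]
[-1.33, 2.7, -0.05, -0.0, 0.0, -0.18]
[-1.78, 2.43, -0.05, -0.0, 0.0, -0.18]
[-2.18, 2.08, -0.04, -0.0, 0.0, -0.18]
[-2.51, 1.67, -0.04, -0.0, 0.0, -0.18]
[-2.76, 1.21, -0.04, -0.0, 0.0, -0.18]
```

Request:
jog_arm(
  motion=[
    [[0.7, 2.9, 0, 0, 0, -0.175, 0], [0.2, 3.0, 0, 0, 0, -0.175, 0], [-0.3, 3.0, 0, 0, 0, -0.175, 0], [-0.8, 2.9, 0, 0, 0, -0.175, 0], [-1.3, 2.7, 0, 0, 0, -0.175, 0], [-1.8, 2.4, 0, 0, 0, -0.175, 0], [-2.2, 2.1, 0, 0, 0, -0.175, 0], [-2.5, 1.7, 0, 0, 0, -0.175, 0], [-2.8, 1.2, 0, 0, 0, -0.175, 0], [0, 0, 0, 0, 0, 0, 0], [0, 0, 0, 0, 0, 0, 0]],
  ],
)

```text
time: 11.85
tool_pos: [0.5828, -0.3198, 0.2938]
ee_rot: [-3.139, -0.013, 1.729]
contact_force: [0.0, 0.6, 0.8]
gripper_width: 1.001
```

```bash
python3 - <<'E'
from h import *
s=sense();print(s['tool_pos'],s['ee_rot'],abs(s['joint_velocities']).max(),s['joints'])
im=optics.read_camera('wrist'); cv2.imwrite('pics/w8.png',im[:,:,::-1])
np.save('w8.npy',np.r_[s['tool_pos'],s['ee_rot']])
E
```

```text
[ 0.58284371 -0.31978096  0.29384468] [-3.13895994 -0.01286898  1.7290493 ] 0.014010158302112856 [-0.12196709  0.46797827  0.78304242  1.52021181 -0.34390149  1.30452681
  0.86024088]
```

View pics/w8.png

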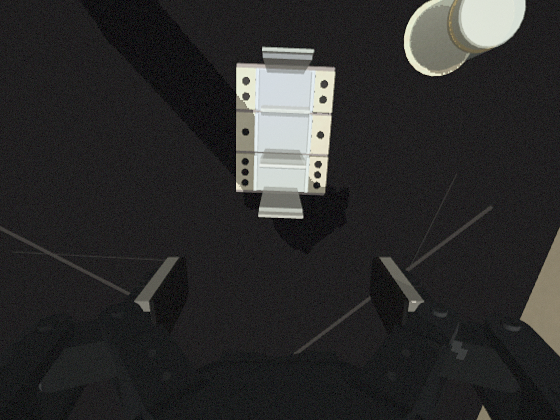

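```bash
python3 - <<'E'
from h import *
v=np.load('w8.npy'); s=dict(tool_pos=v[:3],ee_rot=v[3:]); K,P=cam_pose('wrist',s)
g=cv2.imread('pics/w8.png',0)
for c in [((246,81),(246,96),(324,85),(323,100)),((246,131),(320,135)),((245,161),(245,172),(245,182),(318,165),(318,175),(317,185))]:
  pts=[]
  for x,y in c:
    w=g[y-5:y+6,x-5:x+6].astype(float); t=w.min()+0.4*(np.median(w)-w.min()); m=np.clip(t*1.2-w,0,None)
    yy,xx=np.mgrid[-5:6,-5:6]; m*=(xx**2+yy**2<25); pts.append([x+(m*xx).sum()/m.sum(),y+(m*yy).sum()/m.sum()])
  X=ray(K,P,pts,.012); h=len(pts)//2; a=X[:h].mean(0);b=X[h:].mean(0);d=b-a
  print(np.round(pts,1).tolist(),'ctr',np.round((a+b)/2,4),'ang',round(np.arctan2(d[1],d[0]),4),np.linalg.norm(d))
E
```

```text
[[245.8, 80.3], [245.7, 95.9], [324.0, 83.8], [322.7, 99.2]] ctr [ 0.5743 -0.2156  0.012 ] ang 0.1171 0.09748789472252324
[[245.2, 131.4], [320.2, 134.5]] ctr [ 0.5805 -0.2681  0.012 ] ang 0.1183 0.09766351220565303
[[244.8, 161.0], [244.7, 171.6], [244.7, 182.0], [317.9, 163.8], [317.2, 174.5], [316.2, 185.0]] ctr [ 0.5867 -0.3205  0.012 ] ang 0.1179 0.0976488586500792
```

```bash
python3 - <<'E'
from h import *
v=np.load('w8.npy'); s=dict(tool_pos=v[:3],ee_rot=v[3:]); K,P=cam_pose('wrist',s)
z=.018
P6=np.array([[245.8, 80.3], [245.7, 95.9], [324.0, 83.8], [322.7, 99.2],[245.2, 131.4], [320.2, 134.5],[244.8, 161.0], [244.7, 171.6], [244.7, 182.0], [317.9, 163.8], [317.2, 174.5], [316.2, 185.0]])
X=ray(K,P,P6,z); print(X[:4].mean(0),X[4:6].mean(0),X[6:].mean(0),np.linalg.norm(X[:4].mean(0)-X[6:].mean(0))/2)
K,P=cam_pose('top')
cr=lambda p:np.array(p)/7+[320,190]
f=ray(K,P,cr([[187,148],[314,138],[441,127]]),z);g=ray(K,P,cr([[214,386],[343,375],[470,364]]),z);print((f+g)/2)
E
```

```text
[ 0.57431561 -0.21606736  0.018     ] [ 0.5804275  -0.26779939  0.018     ] [ 0.58644669 -0.3194924   0.018     ] 0.052067028606496694
[[ 0.57316971 -0.22075663  0.018     ]
 [ 0.57897371 -0.27243591  0.018     ]
 [ 0.58498815 -0.32387339  0.018     ]]
```

```bash
python3 - <<'E'
from h import *
s=dict(tool_pos=np.array([ 0.48416443,-0.06501563,0.07474966]),ee_rot=[-3.13605488,-0.00390242,0.11376789]); K,P=cam_pose('wrist',s)
print(ray(K,P,[[526,195],[553,195.5]],.018))
v=np.load('w8.npy'); s=dict(tool_pos=v[:3],ee_rot=v[3:]); K,P=cam_pose('wrist',s)
print(ray(K,P,[[245.8, 80.3], [245.7, 95.9]],.018))
im=optics.read_camera('top')
cv2.imwrite('pics/t8.png',cv2.resize(im[200:290,250:370,::-1],None,fx=6,fy=6,interpolation=cv2.INTER_CUBIC))
print([(round(d['p'],2),np.round(d['xyz'],4)) for d in models.spot_in('top','flask_black_mid')])
E
```

```text
[[ 0.52611953 -0.21667169  0.018     ]
 [ 0.52773262 -0.23350252  0.018     ]]
[[ 0.52547897 -0.21266588  0.018     ]
 [ 0.52769206 -0.23066199  0.018     ]]
[(0.81, array([0.7042, 0.2981, 0.1092])), (0.79, array([0.4438, 0.3276, 0.1121])), (0.72, array([ 0.4783, -0.064 ,  0.1121])), (0.62, array([0.458 , 0.207 , 0.1069]))]
```

View pics/t8.png

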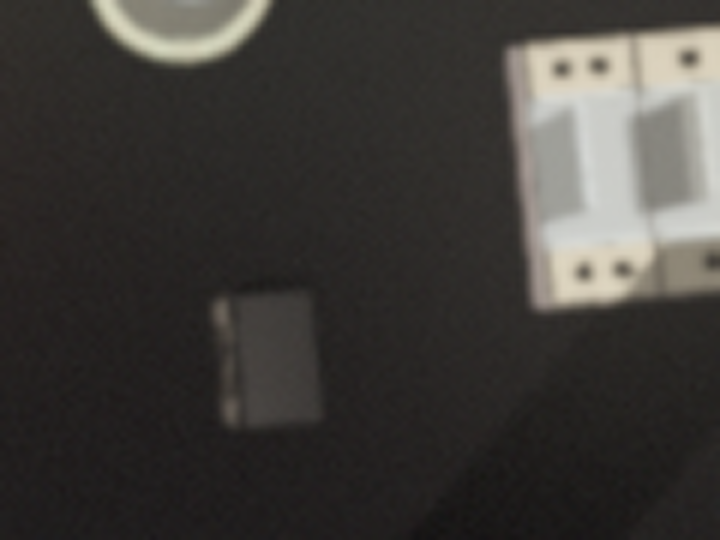

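```bash
python3 - <<'E'
from h import *
K,P=cam_pose('top')
X=ray(K,P,np.array([[237,293],[311,290],[322,424],[245,430]])/6+[250,200],.110);print(X,X.mean(0),np.linalg.norm(np.roll(X,-1,0)-X,axis=1))
go([.482,-.0648,.17],1.69,6)
E
```

```text
[[ 0.50723973 -0.04935718  0.11      ]
 [ 0.50942506 -0.08078335  0.11      ]
 [ 0.45318477 -0.08653404  0.11      ]
 [ 0.44977536 -0.05406388  0.11      ]] [ 0.47990623 -0.06768461  0.11      ] [0.03150206 0.05653353 0.03264866 0.05765681]
t 12.0 now [ 0.583  -0.3193  0.2943] [-3.14  -0.012  1.731] d cm [26.58 -5.89 12.77] w [-0.002 -0.012  0.041] rows 6
[4.43, -0.98, 2.13, -0.0, -0.0, 0.01]
[4.43, -1.01, 2.12, -0.0, -0.0, 0.01]
[4.43, -1.04, 2.11, -0.0, -0.0, 0.01]
[4.42, -1.07, 2.1, -0.0, -0.0, 0.01]
[4.42, -1.11, 2.09, -0.0, -0.0, 0.01]
[4.42, -1.14, 2.08, -0.0, -0.0, 0.01]
```

Request:
jog_arm(
  motion=[
    [[3.0, -0.7, 1, 0, -0.006, 0.01, 0], [5.0, -1.2, 2, 0, -0.006, 0.01, 0], [5.5, -1.3, 3, 0, 0, 0.01, 0], [5.5, -1.4, 3, 0, 0, 0.01, 0], [4.5, -1.1, 2, 0, 0, 0, 0], [3.0, -0.7, 1, 0, 0, 0, 0], [0, 0, 0, 0, 0, 0, 0]],
  ],
)

```text
time: 12.88
tool_pos: [0.4808, -0.0544, 0.1739]
ee_rot: [3.139, -0.001, 1.697]
contact_force: [0.2, -0.1, 0.3]
gripper_width: 1.002
```

```bash
python3 - <<'E'
from h import *
go([.481,-.0648,.10],1.69,2)
s=sense()
im=optics.read_camera('wrist'); cv2.imwrite('pics/w9.png',im[:,:,::-1])
E
```

```text
t 12.88 now [ 0.4808 -0.0544  0.1739] [ 3.139e+00 -1.000e-03  1.697e+00] d cm [-1.04 -0.13  7.39] w [ 0.003 -0.001  0.007] rows 2
[-0.52, -0.06, 3.7, 0.0, -0.0, 0.0]
[-0.52, -0.06, 3.7, 0.0, -0.0, 0.0]
```

View pics/w9.png

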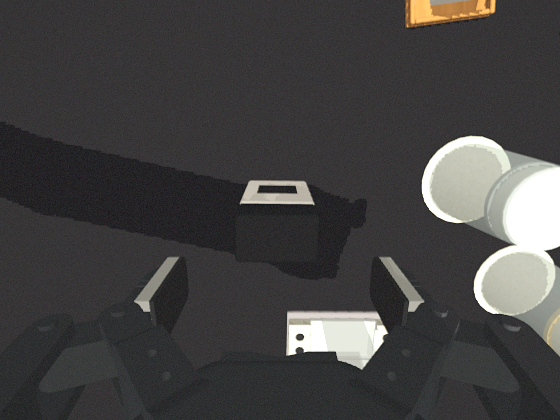

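```bash
python3 - <<'E'
from h import *
s=dict(tool_pos=np.array([.4808,-.0544,.1739]),ee_rot=[3.139,-.001,1.697]);K,P=cam_pose('wrist',s)
print(ray(K,P,[[246,181],[307,181]],0),ray(K,P,[[237,262],[318,262]],.11),ray(K,P,[[237,205],[317,205]],.08))
E
```

```text
[[ 0.44883614 -0.05056941  0.        ]
 [ 0.50959747 -0.0429275   0.        ]] [[ 0.45643254 -0.08348719  0.11      ]
 [ 0.51232824 -0.07652068  0.11      ]] [[ 0.44987791 -0.05167422  0.08      ]
 [ 0.51007265 -0.04412272  0.08      ]]
```

Request:
jog_arm(
  motion=[
    [[-1.0, -0.1, 1, 0, 0, 0, 0], [-0.1, 0, 3, 0, 0, 0, 0], [0, 0, 3, 0, 0, 0, 0]],
  ],
)

```text
time: 13.3
tool_pos: [0.4895, -0.0707, 0.1087]
ee_rot: [3.122, 0.002, 1.692]
contact_force: [-0.4, -0.4, 0.1]
gripper_width: 0.998
```

```bash
python3 - <<'E'
from h import *
go([.481,-.0653,.0745],1.69)
E
```

```text
t 13.3 now [ 0.4895 -0.0707  0.1087] [3.122e+00 2.000e-03 1.692e+00] d cm [ 0.64 -0.84  3.41] w [0.019 0.002 0.002] rows 1
[0.64, -0.84, 3.41, 0.02, 0.0, 0.0]
```

Request:
jog_arm(
  motion=[
    [[0.6, -0.8, 0, 0.02, 0, 0, 0], [0, 0, 1.5, 0, 0, 0, 0]],
  ],
)

```text
time: 13.55
tool_pos: [0.4818, -0.0679, 0.0943]
ee_rot: [-3.142, 0.004, 1.688]
contact_force: [-0.4, 0.5, 0.8]
gripper_width: 1.0
```

```bash
python3 - <<'E'
from h import *
go([.481,-.0653,.0745],1.69)
E
```

```text
t 13.55 now [ 0.4818 -0.0679  0.0943] [-3.142  0.004  1.688] d cm [ 0.28 -0.05  1.98] w [-0.     0.004 -0.002] rows 1
[0.28, -0.05, 1.98, -0.0, 0.0, -0.0]
```

Request:
jog_arm(
  motion=[
    [[0.3, 0, 1.3, 0, 0.004, 0, 0], [0, 0, 0.6, 0, 0, 0, 0]],
  ],
)

```text
time: 13.8
tool_pos: [0.4822, -0.065, 0.0749]
ee_rot: [3.14, -0.0, 1.688]
contact_force: [0.1, 0.3, -1.0]
gripper_width: 1.0
```

```bash
python3 - <<'E'
from h import *
go([.481,-.0653,.0745],1.69)
E
```

```text
t 13.8 now [ 0.4822 -0.065   0.0749] [ 3.14  -0.     1.688] d cm [-0.02 -0.13  0.04] w [ 0.002 -0.    -0.002] rows 1
[-0.02, -0.13, 0.04, 0.0, -0.0, -0.0]
```

Close and lift, in two calls.

Request:
jog_arm(
  motion=[
    [[0, -0.1, 0, 0, 0, 0, 255], [0, 0, 0, 0, 0, 0, 255], [0, 0, 0, 0, 0, 0, 255], [0, 0, 0, 0, 0, 0, 255], [0, 0, 0, 0, 0, 0, 255]],
  ],
)

```text
time: 14.42
tool_pos: [0.4809, -0.0651, 0.075]
ee_rot: [3.14, -0.001, 1.688]
contact_force: [-0.4, 0.4, -2.4]
gripper_width: 0.669
```

```bash
python3 - <<'E'
from h import *
s=sense();print(s['tool_pos'],s['ee_rot'],s['gripper_width'])
im=optics.read_camera('wrist'); cv2.imwrite('pics/w10.png',im[:,:,::-1])
E
```

```text
[ 0.4809407  -0.06510224  0.07504311] [ 3.14013663e+00 -7.10577975e-04  1.68781921e+00] 0.6692008886648297
```

View pics/w10.png

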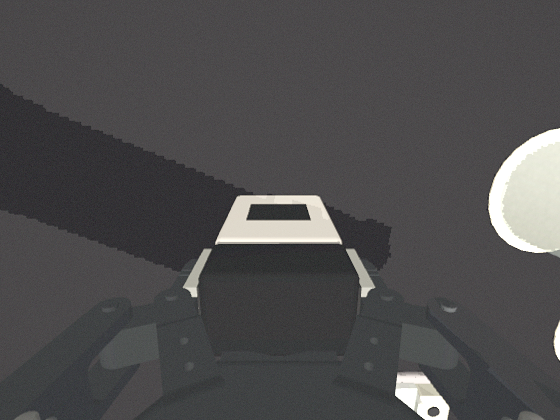

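Request:
jog_arm(
  motion=[
    [[0, 0, -1, 0, 0, 0, 255], [0, 0, -3, 0, 0, 0, 255], [0, 0, -5, 0, 0, 0, 255], [0, 0, -5, 0, 0, 0, 255], [0, 0, -1, 0, 0, 0, 255]],
  ],
)

```text
time: 15.1
tool_pos: [0.4796, -0.0658, 0.2298]
ee_rot: [-3.14, -0.001, 1.686]
contact_force: [0.9, 0.0, -2.5]
gripper_width: 0.673
```

```bash
python3 - <<'E'
from h import *
go([.58,-.2708,.235],1.688,5)
E
```

```text
t 15.1 now [ 0.4796 -0.0658  0.2298] [-3.140e+00 -1.000e-03  1.686e+00] d cm [-21.52   7.62  -0.54] w [-0.002 -0.001 -0.002] rows 5
[-4.3, 1.52, -0.11, -0.0, -0.0, -0.0]
[-4.3, 1.52, -0.11, -0.0, -0.0, -0.0]
[-4.3, 1.52, -0.11, -0.0, -0.0, -0.0]
[-4.31, 1.52, -0.11, -0.0, -0.0, -0.0]
[-4.31, 1.52, -0.1, -0.0, -0.0, -0.0]
```

Request:
jog_arm(
  motion=[
    [[-2.5, 0.9, -0.1, 0, 0, 0, 255], [-4.5, 1.6, -0.1, 0, 0, 0, 255], [-5, 1.8, -0.1, 0, 0, 0, 255], [-4.8, 1.7, -0.1, 0, 0, 0, 255], [-3.0, 1.1, -0.1, 0, 0, 0, 255], [-1.5, 0.5, 0, 0, 0, 0, 255], [0, 0, 0, 0, 0, 0, 255]],
  ],
)

```text
time: 15.98
tool_pos: [0.5788, -0.2695, 0.2261]
ee_rot: [-3.129, -0.009, 1.692]
contact_force: [-0.6, 0.2, -2.0]
gripper_width: 0.672
```

```bash
python3 - <<'E'
from h import *
go([.58,-.2708,.215],1.688,1)
E
```

```text
t 15.97 now [ 0.5788 -0.2695  0.2261] [-3.129 -0.009  1.692] d cm [-0.16  0.12  1.11] w [-0.013 -0.009  0.004] rows 1
[-0.16, 0.12, 1.11, -0.01, -0.01, 0.0]
```

Request:
jog_arm(
  motion=[
    [[-0.1, 0.1, 0.5, -0.013, -0.009, 0.004, 255], [0, 0, 0.2, 0, 0, 0, 255]],
  ],
)

```text
time: 16.23
tool_pos: [0.5787, -0.2678, 0.2171]
ee_rot: [-3.14, -0.003, 1.689]
contact_force: [-0.8, 0.7, -2.1]
gripper_width: 0.673
```

```bash
python3 - <<'E'
from h import *
go([.58,-.2708,.205],1.688,1)
s=sense();np.save('w11.npy',np.r_[s['tool_pos'],s['ee_rot']])
im=optics.read_camera('wrist'); cv2.imwrite('pics/w11.png',im[:,:,::-1])
im=optics.read_camera('scene'); cv2.imwrite('pics/s11.png',cv2.resize(im[130:330,100:300,::-1],None,fx=3,fy=3))
E
```

```text
t 16.23 now [ 0.5787 -0.2678  0.2171] [-3.140e+00 -3.000e-03  1.689e+00] d cm [-0.32  0.09  1.2 ] w [-0.001 -0.003  0.001] rows 1
[-0.32, 0.09, 1.2, -0.0, -0.0, 0.0]
```

View pics/w11.png

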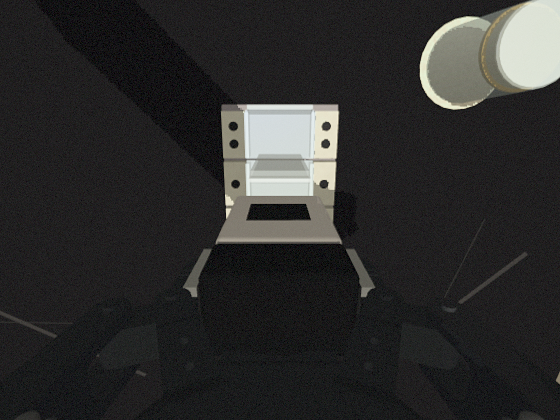

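View pics/s11.png

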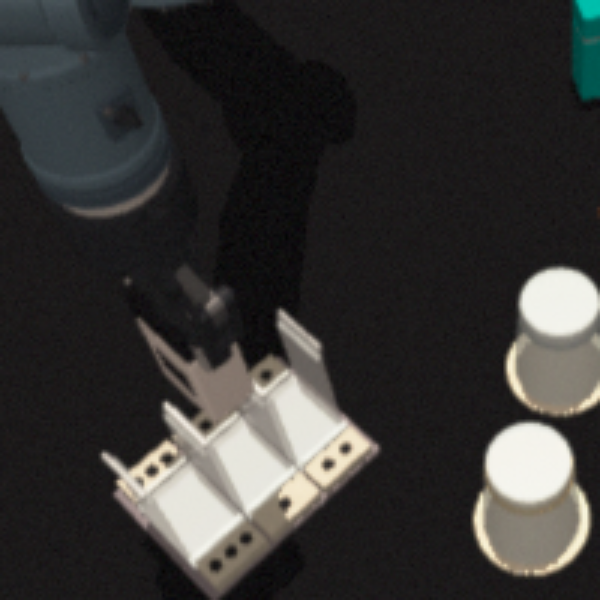

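```bash
python3 - <<'E'
from h import *
v=np.load('w11.npy'); s=dict(tool_pos=v[:3],ee_rot=v[3:]); K,P=cam_pose('wrist',s)
X=ray(K,P,[[233.5,126],[234,144],[326,127],[325,144.5],[236,184],[323.5,184.5]],.018)
print(X[:4].mean(0),X[4:].mean(0), np.linalg.norm(X[4]-X[5]))
# flask in hand: bottom near edge and cap line, expected
zb=v[2]-.075
print('bottom edge',ray(K,P,[[237,196],[321,196]],zb),'capline',ray(K,P,[[217,243],[342,243]],zb+.08),'tool',v)
g=cv2.imread('pics/w11.png'); cv2.imwrite('pics/w11c.png',cv2.resize(g[95:260,190:370],None,fx=4,fy=3.6,interpolation=cv2.INTER_CUBIC))
E
```

```text
[ 0.57451084 -0.21676306  0.018     ] [ 0.58081763 -0.2684347   0.018     ] 0.09536198379587839
bottom edge [[ 0.54883046 -0.25239911  0.14205692]
 [ 0.60631156 -0.24557896  0.14205692]] capline [[ 0.55029747 -0.25249599  0.22205692]
 [ 0.60521772 -0.24597731  0.22205692]] tool [ 5.78706087e-01 -2.67807178e-01  2.17056923e-01 -3.14012748e+00
 -2.99250180e-03  1.68908401e+00]
```

View pics/w11c.png

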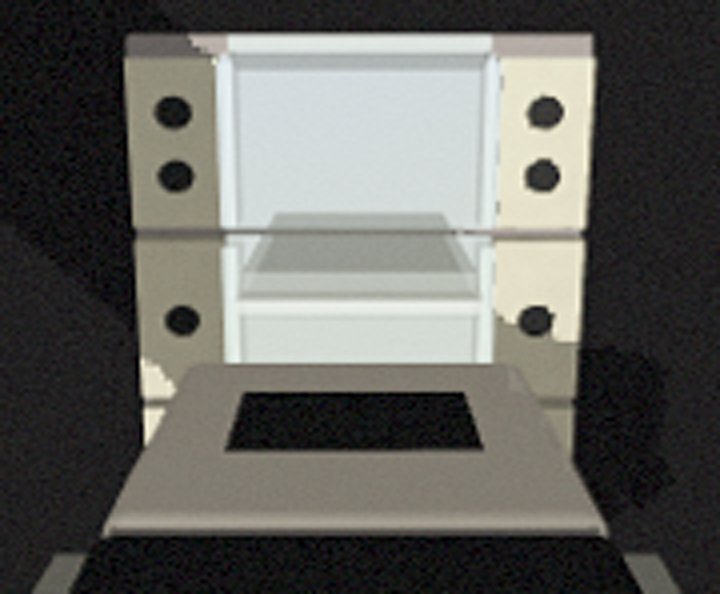

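Request:
jog_arm(
  motion=[
    [[-0.3, 0.1, 0.6, 0, -0.003, 0, 255], [-0.1, 0, 0.4, 0, 0, 0, 255]],
  ],
)

```text
time: 16.58
tool_pos: [0.5813, -0.2705, 0.2075]
ee_rot: [3.141, -0.0, 1.692]
contact_force: [-0.0, 0.5, -1.9]
gripper_width: 0.664
```

```bash
python3 - <<'E'
from h import *
go([.5795,-.2702,.19],1.688,1)
E
```

```text
t 16.57 now [ 0.5813 -0.2705  0.2075] [ 3.141 -0.     1.692] d cm [ 0.05 -0.18  1.75] w [ 0.001 -0.     0.004] rows 1
[0.05, -0.18, 1.75, 0.0, -0.0, 0.0]
```

Request:
jog_arm(
  motion=[
    [[0, -0.2, 0.9, 0, 0, 0.004, 255], [0, 0, 0.9, 0, 0, 0, 255]],
  ],
)

```text
time: 16.82
tool_pos: [0.5795, -0.271, 0.1888]
ee_rot: [3.14, 0.0, 1.687]
contact_force: [-0.2, -0.3, -1.3]
gripper_width: 0.671
```

```bash
python3 - <<'E'
from h import *
go([.5795,-.2702,.15],1.688,1)
im=optics.read_camera('wrist'); cv2.imwrite('pics/w12.png',im[:,:,::-1])
im=optics.read_camera('top'); cv2.imwrite('pics/t12.png',cv2.resize(im[180:270,310:430,::-1],None,fx=6,fy=6,interpolation=cv2.INTER_CUBIC))
E
```

```text
t 16.82 now [ 0.5795 -0.271   0.1888] [3.14  0.    1.687] d cm [0.08 0.01 3.88] w [ 0.001  0.    -0.001] rows 1
[0.08, 0.01, 3.88, 0.0, 0.0, -0.0]
```

View pics/w12.png

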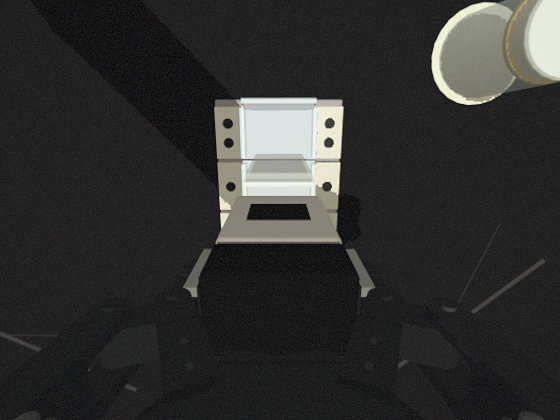

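Request:
jog_arm(
  motion=[
    [[0.1, 0, 0.8, 0, 0, 0, 255], [0, 0, 0.8, 0, 0, 0, 255], [0, 0, 0.8, 0, 0, 0, 255]],
  ],
)

```text
time: 17.3
tool_pos: [0.5794, -0.2696, 0.163]
ee_rot: [3.141, 0.0, 1.688]
contact_force: [0.3, -0.0, -1.8]
gripper_width: 0.668
```

```bash
python3 - <<'E'
from h import *
go([.5795,-.2702,.15],1.688,1)
E
```

```text
t 17.3 now [ 0.5794 -0.2696  0.163 ] [3.141 0.    1.688] d cm [-0.06  0.    1.3 ] w [ 0.001  0.    -0.   ] rows 1
[-0.06, 0.0, 1.3, 0.0, 0.0, -0.0]
```

Request:
jog_arm(
  motion=[
    [[-0.05, 0, 1.0, 0, 0, 0, 255], [0, 0, 1.0, 0, 0, 0, 255], [0, 0, 1.0, 0, 0, 0, 255]],
  ],
)

```text
time: 17.68
tool_pos: [0.5795, -0.2701, 0.1308]
ee_rot: [3.141, 0.0, 1.688]
contact_force: [0.8, -0.4, -2.0]
gripper_width: 0.672
```

```bash
python3 - <<'E'
from h import *
go([.5795,-.2702,.087],1.688,1)
E
```

```text
t 17.68 now [ 0.5795 -0.2701  0.1308] [3.141 0.    1.688] d cm [-0.01 -0.01  4.38] w [ 0.  0. -0.] rows 1
[-0.01, -0.01, 4.38, 0.0, 0.0, -0.0]
```

Request:
jog_arm(
  motion=[
    [[0, 0, 1.2, 0, 0, 0, 255], [0, 0, 1.2, 0, 0, 0, 255], [0, 0, 1.0, 0, 0, 0, 255], [0, 0, 0.4, 0, 0, 0, 255]],
  ],
)

```text
time: 18.18
tool_pos: [0.579, -0.2697, 0.0889]
ee_rot: [-3.14, -0.001, 1.688]
contact_force: [-0.2, -0.1, -2.5]
gripper_width: 0.674
```

```bash
python3 - <<'E'
from h import *
go([.5795,-.2702,.087],1.688,1)
E
```

```text
t 18.18 now [ 0.579  -0.2697  0.0889] [-3.140e+00 -1.000e-03  1.688e+00] d cm [-0.06  0.05  0.19] w [-0.001 -0.001  0.   ] rows 1
[-0.06, 0.05, 0.19, -0.0, -0.0, 0.0]
```

Request:
jog_arm(
  motion=[
    [[0, 0, 0.15, 0, 0, 0, 255], [0, 0, 0.15, 0, 0, 0, 255]],
  ],
)

```text
time: 18.42
tool_pos: [0.579, -0.2699, 0.0872]
ee_rot: [-3.14, -0.002, 1.688]
contact_force: [-4.8, 2.3, 10.4]
gripper_width: 0.676
```

Request:
jog_arm(
  motion=[
    [[0, 0, 0, 0, 0, 0, 255], [0, 0, 0, 0, 0, 0, 0], [0, 0, 0, 0, 0, 0, 0], [0, 0, 0, 0, 0, 0, 0], [0, 0, 0, 0, 0, 0, 0]],
  ],
)

```text
time: 19.05
tool_pos: [0.5811, -0.2711, 0.0893]
ee_rot: [3.138, 0.001, 1.688]
contact_force: [-0.4, 0.3, 0.5]
gripper_width: 1.002
```

```bash
python3 - <<'E'
from h import *
s=sense();print(s['tool_pos'],s['ee_rot'])
im=optics.read_camera('wrist'); cv2.imwrite('pics/w13.png',im[:,:,::-1])
im=optics.read_camera('scene'); cv2.imwrite('pics/s13.png',cv2.resize(im[180:340,100:300,::-1],None,fx=3.5,fy=3.5))
E
```

```text
[ 0.58113528 -0.271102    0.08931031] [3.13804206e+00 1.17964688e-03 1.68790350e+00]
```

View pics/w13.png

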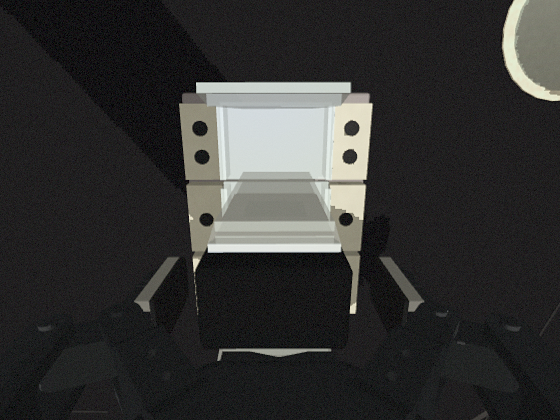

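View pics/s13.png

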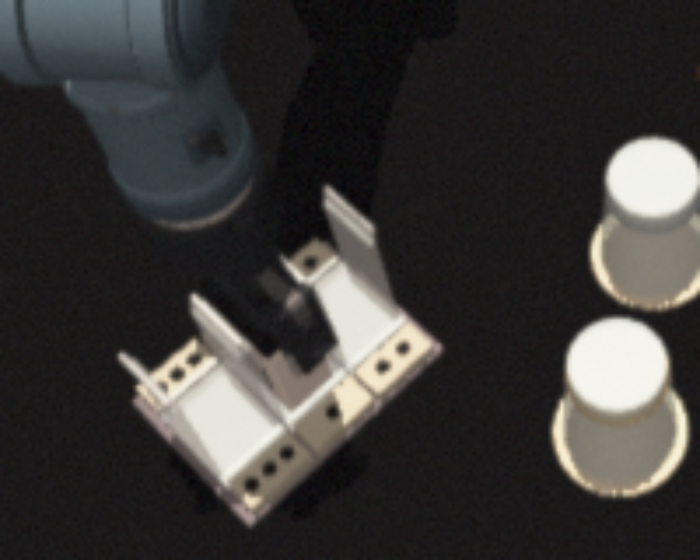

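Request:
jog_arm(
  motion=[
    [[0, 0, -1, 0, 0, 0, 0], [0, 0, -3, 0, 0, 0, 0], [0, 0, -5, 0, 0, 0, 0], [0, 0, -5, 0, 0, 0, 0], [0, 0, -4, 0, 0, 0, 0]],
  ],
)

```text
time: 19.77
tool_pos: [0.5782, -0.2698, 0.2721]
ee_rot: [-3.138, -0.002, 1.687]
contact_force: [1.0, -1.1, -0.0]
gripper_width: 0.998
```

```bash
python3 - <<'E'
from h import *
go([.53,.27,.26],.27,11)
im=optics.read_camera('wrist'); cv2.imwrite('pics/w14.png',im[:,:,::-1])
im=optics.read_camera('top'); cv2.imwrite('pics/t14.png',cv2.resize(im[180:270,310:430,::-1],None,fx=6,fy=6,interpolation=cv2.INTER_CUBIC))
E
```

```text
t 19.77 now [ 0.5782 -0.2698  0.2721] [-3.138e+00 -2.000e-03  1.687e+00] d cm [54.17  1.48  1.33] w [-5.000e-03  1.000e-03  1.417e+00] rows 11
[4.92, 0.13, 0.12, -0.0, 0.0, 0.13]
[4.9, -0.5, 0.12, -0.0, 0.0, 0.13]
[4.8, -1.13, 0.12, -0.0, 0.0, 0.13]
[4.61, -1.73, 0.12, -0.0, 0.0, 0.13]
[4.35, -2.31, 0.12, -0.0, 0.0, 0.13]
[4.02, -2.85, 0.12, -0.0, 0.0, 0.13]
[3.62, -3.34, 0.12, -0.0, 0.0, 0.13]
[3.16, -3.78, 0.12, -0.0, 0.0, 0.13]
[2.65, -4.15, 0.12, -0.0, 0.0, 0.13]
[2.09, -4.46, 0.11, -0.0, 0.0, 0.13]
[1.5, -4.69, 0.11, -0.0, 0.0, 0.13]
```

View pics/w14.png

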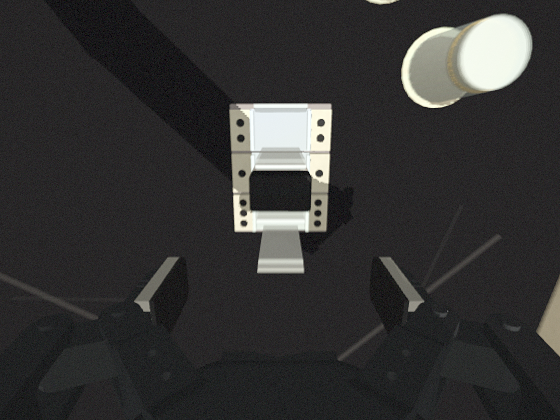

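Request:
jog_arm(
  motion=[
    [[4.9, 0.1, 0.1, 0, 0, 0.13, 0], [4.9, -0.5, 0.1, 0, 0, 0.13, 0], [4.8, -1.1, 0.1, 0, 0, 0.13, 0], [4.6, -1.7, 0.1, 0, 0, 0.13, 0], [4.3, -2.3, 0.1, 0, 0, 0.13, 0], [4.0, -2.8, 0.1, 0, 0, 0.13, 0], [3.6, -3.3, 0.1, 0, 0, 0.13, 0], [3.2, -3.8, 0.1, 0, 0, 0.13, 0], [2.6, -4.1, 0.1, 0, 0, 0.13, 0], [2.1, -4.4, 0.1, 0, 0, 0.13, 0], [1.5, -4.0, 0.1, 0, 0, 0.13, 0]],
  ],
)

```text
time: 21.25
tool_pos: [0.5505, 0.2676, 0.2643]
ee_rot: [3.14, -0.006, 0.193]
contact_force: [0.9, -0.9, -0.7]
gripper_width: 1.003
```

```bash
python3 - <<'E'
from h import *
go([.53,.27,.26],.27,1)
E
```

```text
t 21.25 now [0.5505 0.2676 0.2643] [ 3.14  -0.006  0.193] d cm [-1.96 -0.63  0.41] w [ 0.002 -0.006 -0.077] rows 1
[-1.96, -0.63, 0.41, 0.0, -0.01, -0.08]
```

Request:
jog_arm(
  motion=[
    [[-1.5, -0.6, 0.4, 0, 0, -0.08, 0], [0, 0, 0, 0, 0, 0, 0], [0, 0, 0, 0, 0, 0, 0]],
  ],
)

```text
time: 21.62
tool_pos: [0.5329, 0.2764, 0.2586]
ee_rot: [3.138, -0.005, 0.282]
contact_force: [-0.3, -0.5, 0.1]
gripper_width: 1.005
```

```bash
python3 - <<'E'
from h import *
s=sense();np.save('w15.npy',np.r_[s['tool_pos'],s['ee_rot']]);print(s['tool_pos'],s['ee_rot'])
im=optics.read_camera('wrist'); cv2.imwrite('pics/w15.png',im[:,:,::-1])
E
```

```text
[0.53287743 0.27638891 0.25856192] [ 3.13816626 -0.00497452  0.28209667]
```

View pics/w15.png

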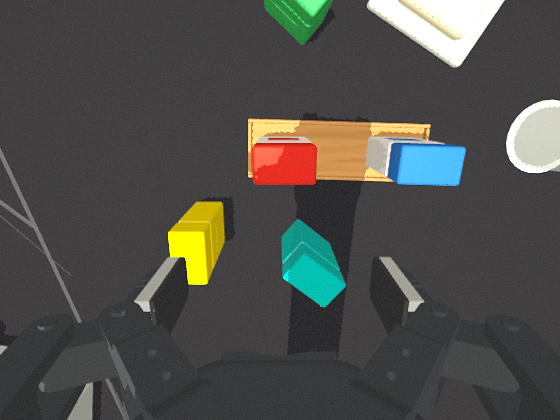

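```bash
python3 - <<'E'
from h import *
g=cv2.imread('pics/w15.png'); cv2.imwrite('pics/w15c.png',cv2.resize(g[110:200,240:480],None,fx=3.3,fy=3.3,interpolation=cv2.INTER_CUBIC))
E
```

```text
(no output)
```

View pics/w15c.png

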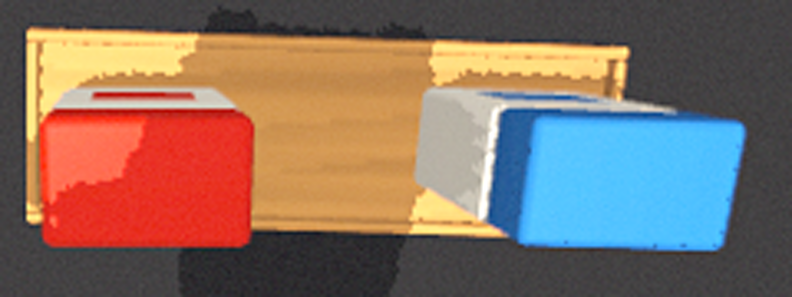

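```bash
python3 - <<'E'
from h import *
v=np.load('w15.npy'); s=dict(tool_pos=v[:3],ee_rot=v[3:]); K,P=cam_pose('wrist',s)
C=lambda p:np.array(p)/3.3+[240,110]
for n,p in {'red':[[44,114],[252,115],[251,246],[44,245]],'blue':[[528,117],[746,122],[723,250],[519,245]]}.items():
    b=ray(K,P,C(p),.114); e=np.linalg.norm(np.roll(b,-1,0)-b,axis=1)
    d=b[0]+b[3]-b[1]-b[2]; d2=b[0]+b[1]-b[2]-b[3]
    print(n,np.round(b.mean(0),4),'sides',np.round(e,4),'width ang',np.arctan2(d[1],d[0]),'thick',np.arctan2(d2[1],d2[0])+np.pi/2)
b=ray(K,P,C([[26,28],[629,47],[26,222]]),.016);print(b)
E
```

```text
red [0.562  0.2802 0.114 ] sides [0.0554 0.0357 0.0571 0.0356] width ang 1.847256769452245 thick 1.8543288442125645
blue [0.5974 0.1543 0.114 ] sides [0.0585 0.035  0.0567 0.0349] width ang 1.8283671252833937 thick 1.8647803741549078
[[0.58773284 0.33026794 0.016     ]
 [0.64087559 0.12332404 0.016     ]
 [0.52053779 0.31281097 0.016     ]]
```

```bash
python3 - <<'E'
from h import *
go([.5615,.280,.16],.28,3)
E
```

```text
t 21.68 now [0.5329 0.2759 0.2586] [ 3.138 -0.005  0.282] d cm [2.81 0.37 9.87] w [ 0.003 -0.005  0.002] rows 3
[0.94, 0.12, 3.29, 0.0, -0.0, 0.0]
[0.94, 0.13, 3.29, 0.0, -0.0, 0.0]
[0.95, 0.13, 3.29, 0.0, -0.0, 0.0]
```

Request:
jog_arm(
  motion=[
    [[1.5, 0.2, 2, 0, -0.005, 0, 0], [1.3, 0.2, 4, 0, 0, 0, 0], [0, 0, 4, 0, 0, 0, 0], [0, 0, 0, 0, 0, 0, 0]],
  ],
)

```text
time: 22.18
tool_pos: [0.5665, 0.2757, 0.1593]
ee_rot: [3.14, -0.006, 0.272]
contact_force: [-0.2, 0.0, 0.6]
gripper_width: 1.003
```

```bash
python3 - <<'E'
from h import *
go([.5615,.280,.10],.28,3)
E
```

```text
t 22.18 now [0.5665 0.2757 0.1593] [ 3.14  -0.006  0.272] d cm [-0.4  -0.56  5.93] w [ 0.002 -0.006 -0.009] rows 3
[-0.13, -0.19, 1.98, 0.0, -0.0, -0.0]
[-0.13, -0.18, 1.98, 0.0, -0.0, -0.0]
[-0.13, -0.18, 1.98, 0.0, -0.0, -0.0]
```

Request:
jog_arm(
  motion=[
    [[-0.4, -0.5, 1, 0, -0.006, -0.009, 0], [0, 0, 2, 0, 0, 0, 0], [0, 0, 2, 0, 0, 0, 0]],
  ],
)

```text
time: 22.55
tool_pos: [0.5657, 0.2802, 0.1127]
ee_rot: [-3.14, -0.01, 0.279]
contact_force: [0.6, 0.5, -0.2]
gripper_width: 0.999
```

```bash
python3 - <<'E'
from h import *
go([.5615,.280,.079],.28,2)
s=sense()
im=optics.read_camera('wrist'); cv2.imwrite('pics/w16.png',im[:,:,::-1])
E
```

```text
t 22.55 now [0.5657 0.2802 0.1127] [-3.14  -0.01   0.279] d cm [-0.44 -0.1   3.37] w [-0.001 -0.01  -0.001] rows 2
[-0.22, -0.05, 1.68, -0.0, -0.0, -0.0]
[-0.21, -0.05, 1.69, -0.0, -0.0, -0.0]
```

View pics/w16.png

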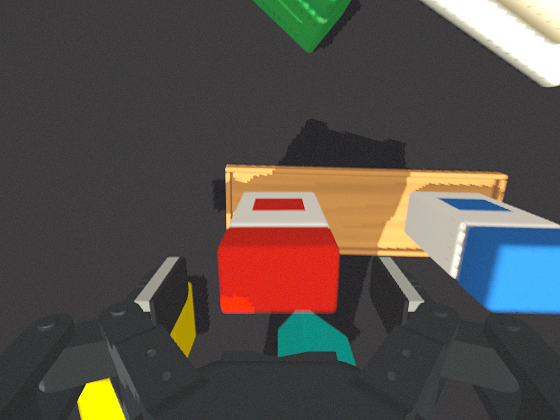

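Request:
jog_arm(
  motion=[
    [[-0.5, -0.1, 1, 0, -0.01, 0, 0], [-0.1, 0, 1.2, 0, 0, 0, 0], [0, 0, 1.0, 0, 0, 0, 0]],
  ],
)

```text
time: 22.98
tool_pos: [0.5569, 0.2792, 0.0756]
ee_rot: [-3.142, 0.006, 0.28]
contact_force: [0.4, -0.4, 0.0]
gripper_width: 0.999
```

```bash
python3 - <<'E'
from h import *
go([.5615,.280,.079],.28,1)
E
```

```text
t 22.98 now [0.5569 0.2792 0.0756] [-3.142  0.006  0.28 ] d cm [ 0.46  0.05 -0.35] w [-0.     0.006 -0.   ] rows 1
[0.46, 0.05, -0.35, -0.0, 0.01, -0.0]
```

Request:
jog_arm(
  motion=[
    [[0.45, 0, -0.35, 0, 0.006, 0, 0], [0, 0, 0, 0, 0, 0, 0]],
  ],
)

```text
time: 23.22
tool_pos: [0.5615, 0.2804, 0.0786]
ee_rot: [3.141, 0.0, 0.28]
contact_force: [-0.2, 0.2, 1.1]
gripper_width: 0.996
```

```bash
python3 - <<'E'
from h import *
go([.5615,.280,.079],.28,1)
E
```

```text
t 23.23 now [0.5615 0.2804 0.0786] [3.141 0.    0.28 ] d cm [-0.01  0.03 -0.04] w [ 0.001  0.    -0.   ] rows 1
[-0.01, 0.03, -0.04, 0.0, 0.0, -0.0]
```

Request:
jog_arm(
  motion=[
    [[0, 0, 0, 0, 0, 0, 255], [0, 0, 0, 0, 0, 0, 255], [0, 0, 0, 0, 0, 0, 255], [0, 0, 0, 0, 0, 0, 255], [0, 0, 0, 0, 0, 0, 255]],
  ],
)

```text
time: 23.85
tool_pos: [0.5623, 0.2803, 0.0796]
ee_rot: [3.141, -0.002, 0.279]
contact_force: [-0.7, -0.8, -0.6]
gripper_width: 0.674
```

```bash
python3 - <<'E'
from h import *
s=sense();print(s['tool_pos'],s['ee_rot'],s['gripper_width'])
im=optics.read_camera('wrist'); cv2.imwrite('pics/w17.png',im[:,:,::-1])
E
```

```text
[0.56231371 0.28031218 0.07962407] [ 3.14132606e+00 -1.84004192e-03  2.79494795e-01] 0.6743353313432704
```

View pics/w17.png

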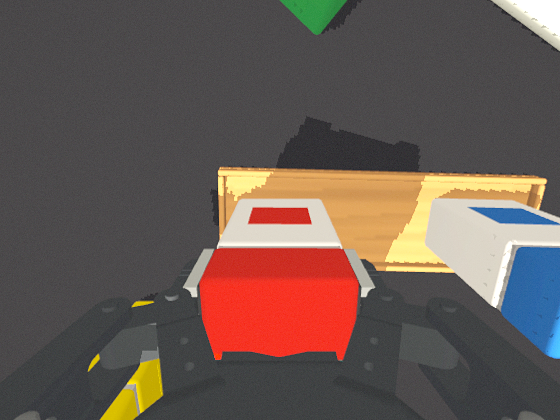

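```bash
cat >> h.py <<'E'
def capline(png,pose,zb,x0=235,x1=325):
    """tool-x offset of the flask's near broad face from TCP, from cap line row"""
    K,P=cam_pose('wrist',dict(tool_pos=np.array(pose[:3]),ee_rot=pose[3:])); g=cv2.imread(png).astype(float)
    s=g.max(2)[225:262,x0:x1]; sat=(g.max(2)-g.min(2))[225:262,x0:x1]
    return np.round(s.mean(1)).astype(int).tolist(),np.round(sat.mean(1)).astype(int).tolist()
def off(pose,row,zz,col=279):
    K,P=cam_pose('wrist',dict(tool_pos=np.array(pose[:3]),ee_rot=pose[3:])); X=ray(K,P,[[col,row]],zz)[0]
    return (R_of(pose[3:]).T@(X-np.array(pose[:3])))*1000
E
python3 - <<'E'
from h import *
b=[.4809,-.0651,.0750,3.14014,-.0007,1.6878]; r=[.56231,.28031,.07962,3.14133,-.00184,.27949]
print(capline('pics/w10.png',b,0)[0]);print(capline('pics/w17.png',r,0)[1])
for row in (242,243,244): print('blk',off(b,row,.080),)
for row in (246,247,248): print('red',off(r,row,.084))
print(off(b,196,0),off(r,199,.004))
E
```

```text
[223, 223, 223, 223, 223, 223, 223, 223, 222, 223, 223, 224, 233, 245, 255, 255, 255, 172, 149, 41, 48, 50, 51, 50, 51, 51, 50, 50, 51, 51, 52, 51, 51, 51, 51, 52, 51]
[15, 18, 19, 19, 19, 19, 19, 19, 19, 19, 19, 19, 19, 19, 19, 19, 20, 21, 21, 13, 19, 12, 28, 135, 171, 167, 166, 167, 168, 168, 168, 168, 169, 168, 169, 170, 171]
blk [18.56714324 -1.3551585  -4.98897806]
blk [18.08891877 -1.3551336  -4.98931278]
blk [17.60974929 -1.35510865 -4.98964817]
red [16.36143115 -1.35450578 -4.35025826]
red [15.87722838 -1.35448103 -4.35114919]
red [15.39206918 -1.35445623 -4.35204188]
[18.17025561 -1.28793124 75.01094578] [15.84821909 -1.28727299 75.64895327]
```

Request:
jog_arm(
  motion=[
    [[0, 0, -1, 0, 0, 0, 255], [0, 0, -3, 0, 0, 0, 255], [0, 0, -5, 0, 0, 0, 255], [0, 0, -5, 0, 0, 0, 255], [0, 0, -2, 0, 0, 0, 255]],
  ],
)

```text
time: 24.52
tool_pos: [0.5594, 0.2796, 0.242]
ee_rot: [3.14, 0.006, 0.279]
contact_force: [0.6, -0.3, -1.7]
gripper_width: 0.673
```

```bash
python3 - <<'E'
from h import *
go([.571,-.206,.24],1.688,10)
E
```

```text
t 24.52 now [0.5594 0.2796 0.242 ] [3.14  0.006 0.279] d cm [-12.25  47.     0.35] w [-0.003  0.006 -1.409] rows 10
[-1.23, 4.7, 0.04, -0.0, 0.0, -0.14]
[-1.87, 4.48, 0.04, -0.0, 0.0, -0.14]
[-2.48, 4.17, 0.04, -0.0, 0.0, -0.14]
[-3.05, 3.78, 0.04, -0.0, 0.0, -0.14]
[-3.55, 3.32, 0.03, -0.0, 0.0, -0.14]
[-3.98, 2.79, 0.03, -0.0, 0.0, -0.14]
[-4.33, 2.2, 0.03, -0.0, 0.0, -0.14]
[-4.6, 1.57, 0.03, -0.0, 0.0, -0.14]
[-4.77, 0.91, 0.03, -0.0, 0.0, -0.14]
[-4.85, 0.23, 0.02, -0.0, 0.0, -0.14]
```

Request:
jog_arm(
  motion=[
    [[-0.6, 2.4, 0, 0, 0, -0.07, 255], [-1.5, 4.6, 0, 0, 0, -0.14, 255], [-2.1, 4.3, 0, 0, 0, -0.14, 255], [-2.7, 4.0, 0, 0, 0, -0.14, 255], [-3.3, 3.6, 0, 0, 0, -0.14, 255], [-3.8, 3.1, 0, 0, 0, -0.14, 255], [-4.2, 2.5, 0, 0, 0, -0.14, 255], [-4.5, 1.9, 0, 0, 0, -0.14, 255], [-4.7, 1.2, 0, 0, 0, -0.14, 255], [-4.8, 0.5, 0, 0, 0, -0.14, 255], [-2.4, 0.1, 0, 0, 0, -0.07, 255], [0, 0, 0, 0, 0, 0, 255]],
  ],
)

```text
time: 26.02
tool_pos: [0.5753, -0.216, 0.2327]
ee_rot: [-3.119, -0.003, 1.73]
contact_force: [0.5, 0.7, -1.5]
gripper_width: 0.668
```

```bash
python3 - <<'E'
from h import *
go([.5731,-.2162,.21],1.688,1)
E
```

```text
t 26.02 now [ 0.5753 -0.216   0.2327] [-3.119e+00 -3.000e-03  1.730e+00] d cm [ 0.01 -0.17  2.27] w [-0.023 -0.003  0.042] rows 1
[0.01, -0.17, 2.27, -0.02, -0.0, 0.04]
```

Request:
jog_arm(
  motion=[
    [[0, -0.2, 0.8, -0.022, -0.003, 0.04, 255], [0, 0, 0.5, 0, 0, 0, 255], [0, 0, 0.2, 0, 0, 0, 255]],
  ],
)

```text
time: 26.4
tool_pos: [0.5728, -0.2109, 0.2151]
ee_rot: [-3.138, -0.004, 1.691]
contact_force: [-0.1, -0.3, -1.8]
gripper_width: 0.671
```

```bash
python3 - <<'E'
from h import *
go([.5731,-.2162,.20],1.688,1)
s=sense();v=np.r_[s['tool_pos'],s['ee_rot']];np.save('w18.npy',v)
im=optics.read_camera('wrist'); cv2.imwrite('pics/w18.png',im[:,:,::-1])
im=optics.read_camera('top'); cv2.imwrite('pics/t18.png',cv2.resize(im[180:270,310:430,::-1],None,fx=6,fy=6,interpolation=cv2.INTER_CUBIC))
E
```

```text
t 26.4 now [ 0.5728 -0.2109  0.2151] [-3.138 -0.004  1.691] d cm [-0.54 -0.02  1.51] w [-0.004 -0.004  0.003] rows 1
[-0.54, -0.02, 1.51, -0.0, -0.0, 0.0]
```

View pics/w18.png

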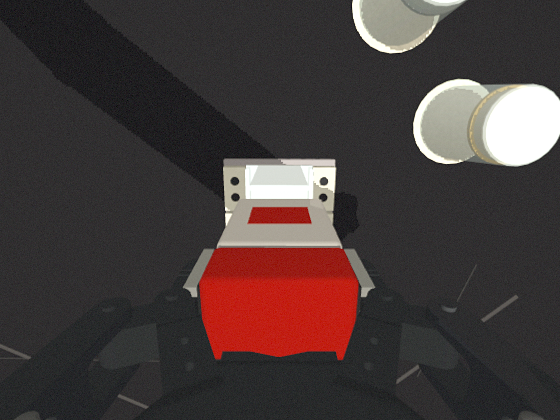

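View pics/t18.png

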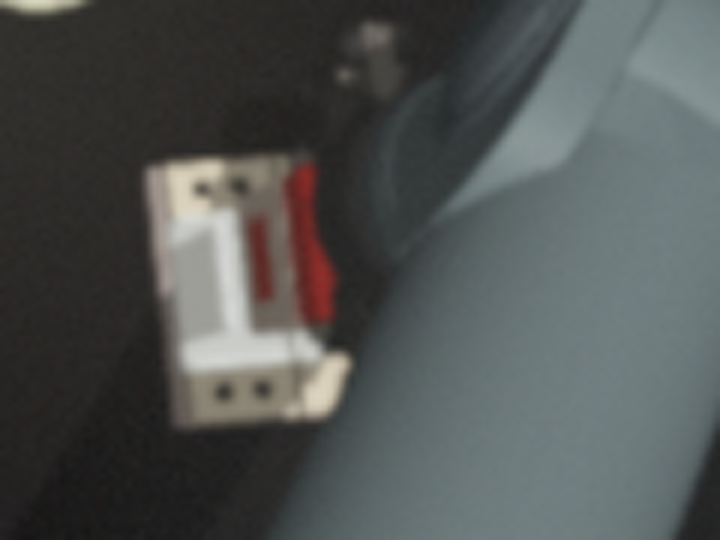

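```bash
python3 - <<'E'
from h import *
v=np.load('w18.npy'); K,P=cam_pose('wrist',dict(tool_pos=v[:3],ee_rot=v[3:]))
print(ray(K,P,[[235,181],[235.5,197.5],[323.5,181],[323,197.5]],.018).mean(0))
print(off(v,247,v[2]-.0756+.08),off(v,199.3,v[2]-.0756))
E
```

```text
[ 0.57446312 -0.21653524  0.018     ]
[16.3629725   1.0260617  -4.33161432] [16.061914    1.20803085 75.66770532]
```

Request:
jog_arm(
  motion=[
    [[-0.45, 0, 0.6, -0.003, -0.004, 0.003, 255], [0, 0, 0.4, 0, 0, 0, 255]],
  ],
)

```text
time: 26.75
tool_pos: [0.5743, -0.2154, 0.2054]
ee_rot: [3.141, 0.001, 1.69]
contact_force: [0.1, 0.1, -2.9]
gripper_width: 0.672
```

```bash
python3 - <<'E'
from h import *
go([.5735,-.2152,.19],1.688,1)
E
```

```text
t 26.75 now [ 0.5743 -0.2154  0.2054] [3.141e+00 1.000e-03 1.690e+00] d cm [ 0.03 -0.08  1.54] w [0.001 0.001 0.002] rows 1
[0.03, -0.08, 1.54, 0.0, 0.0, 0.0]
```

Request:
jog_arm(
  motion=[
    [[0, -0.1, 0.8, 0, 0, 0, 255], [0, 0, 0.8, 0, 0, 0, 255], [0, 0, 0.6, 0, 0, 0, 255]],
  ],
)

```text
time: 27.12
tool_pos: [0.5734, -0.2157, 0.1818]
ee_rot: [3.141, 0.001, 1.689]
contact_force: [-0.3, 0.3, -1.7]
gripper_width: 0.675
```

```bash
python3 - <<'E'
from h import *
go([.5735,-.2152,.15],1.688,1)
E
```

```text
t 27.12 now [ 0.5734 -0.2157  0.1818] [3.141e+00 1.000e-03 1.689e+00] d cm [0.05 0.02 3.18] w [0.001 0.001 0.001] rows 1
[0.05, 0.02, 3.18, 0.0, 0.0, 0.0]
```

Request:
jog_arm(
  motion=[
    [[0.05, 0, 0.9, 0, 0, 0, 255], [0, 0, 0.9, 0, 0, 0, 255], [0, 0, 0.9, 0, 0, 0, 255]],
  ],
)

```text
time: 27.5
tool_pos: [0.5733, -0.2151, 0.1529]
ee_rot: [3.141, 0.001, 1.689]
contact_force: [-0.1, -0.3, -2.5]
gripper_width: 0.672
```

```bash
python3 - <<'E'
from h import *
go([.5735,-.2152,.09],1.688,1)
E
```

```text
t 27.5 now [ 0.5733 -0.2151  0.1529] [3.141e+00 1.000e-03 1.689e+00] d cm [-0.    0.01  6.29] w [0.001 0.001 0.001] rows 1
[-0.0, 0.01, 6.29, 0.0, 0.0, 0.0]
```

Request:
jog_arm(
  motion=[
    [[0, 0, 1.2, 0, 0, 0, 255], [0, 0, 1.2, 0, 0, 0, 255], [0, 0, 1.2, 0, 0, 0, 255], [0, 0, 1.2, 0, 0, 0, 255], [0, 0, 0.8, 0, 0, 0, 255]],
  ],
)

```text
time: 28.12
tool_pos: [0.5732, -0.2149, 0.0922]
ee_rot: [-3.141, 0.001, 1.69]
contact_force: [0.5, -0.7, -0.7]
gripper_width: 0.669
```

```bash
python3 - <<'E'
from h import *
go([.5735,-.2152,.0875],1.688,1)
E
```

```text
t 28.12 now [ 0.5732 -0.2149  0.0922] [-3.141e+00  1.000e-03  1.690e+00] d cm [-0.04  0.03  0.47] w [-0.     0.001  0.002] rows 1
[-0.04, 0.03, 0.47, -0.0, 0.0, 0.0]
```

Request:
jog_arm(
  motion=[
    [[0, 0, 0.3, 0, 0, 0, 255], [0, 0, 0.15, 0, 0, 0, 255], [0, 0, 0.15, 0, 0, 0, 255]],
  ],
)

```text
time: 28.5
tool_pos: [0.573, -0.215, 0.0875]
ee_rot: [-3.14, -0.001, 1.69]
contact_force: [-2.5, 1.8, 8.8]
gripper_width: 0.671
```

Request:
jog_arm(
  motion=[
    [[0, 0, 0, 0, 0, 0, 255], [0, 0, 0, 0, 0, 0, 0], [0, 0, 0, 0, 0, 0, 0], [0, 0, 0, 0, 0, 0, 0], [0, 0, 0, 0, 0, 0, 0]],
  ],
)

```text
time: 29.12
tool_pos: [0.5753, -0.2161, 0.0896]
ee_rot: [3.138, 0.001, 1.69]
contact_force: [0.0, 0.2, 0.5]
gripper_width: 1.006
```

Request:
jog_arm(
  motion=[
    [[0, 0, -1, 0, 0, 0, 0], [0, 0, -3, 0, 0, 0, 0], [0, 0, -5, 0, 0, 0, 0], [0, 0, -5, 0, 0, 0, 0], [0, 0, -4, 0, 0, 0, 0]],
  ],
)

```text
time: 29.75
tool_pos: [0.5723, -0.2151, 0.2727]
ee_rot: [-3.138, -0.001, 1.689]
contact_force: [0.8, -0.4, 0.2]
gripper_width: 0.997
```

```bash
python3 - <<'E'
from h import *
go([.565,.16,.26],.26,9)
s=sense();np.save('w19.npy',np.r_[s['tool_pos'],s['ee_rot']])
im=optics.read_camera('wrist'); cv2.imwrite('pics/w19.png',im[:,:,::-1])
im=optics.read_camera('scene'); cv2.imwrite('pics/s19.png',cv2.resize(im[180:340,100:300,::-1],None,fx=3.5,fy=3.5))
E
```

```text
t 29.75 now [ 0.5723 -0.2151  0.2727] [-3.138e+00 -1.000e-03  1.689e+00] d cm [37.33  3.69  1.31] w [-4.000e-03  1.000e-03  1.429e+00] rows 9
[4.15, 0.41, 0.15, -0.0, 0.0, 0.16]
[4.16, -0.25, 0.15, -0.0, 0.0, 0.16]
[4.07, -0.91, 0.15, -0.0, 0.0, 0.16]
[3.87, -1.54, 0.15, -0.0, 0.0, 0.16]
[3.58, -2.13, 0.15, -0.0, 0.0, 0.16]
[3.2, -2.67, 0.15, -0.0, 0.0, 0.16]
[2.74, -3.14, 0.15, -0.0, 0.0, 0.16]
[2.21, -3.54, 0.14, -0.0, 0.0, 0.16]
[1.62, -3.84, 0.14, -0.0, 0.0, 0.16]
```

View pics/w19.png

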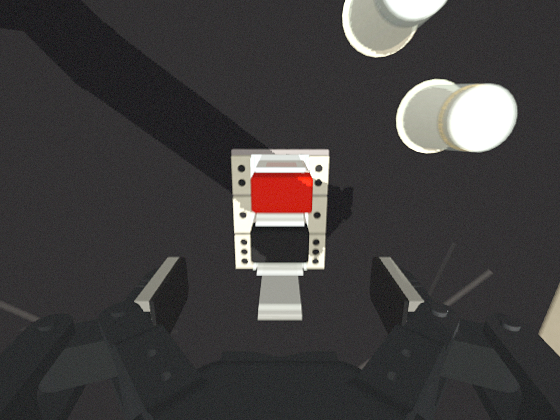

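View pics/s19.png

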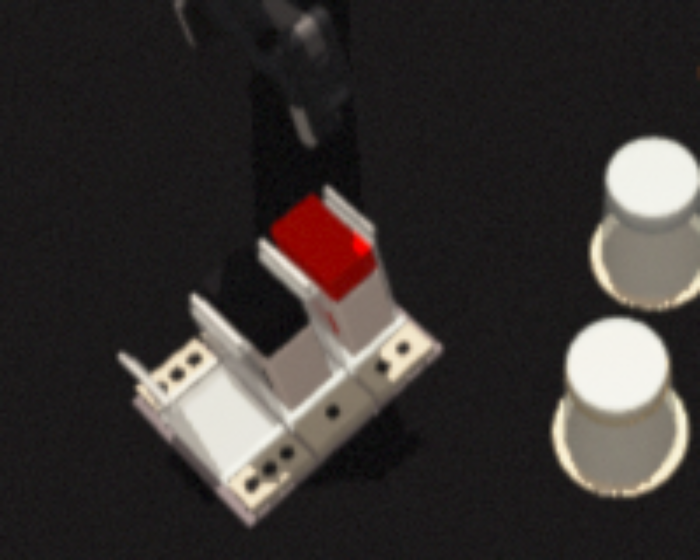

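Request:
jog_arm(
  motion=[
    [[4.1, 0.4, 0.1, 0, 0, 0.16, 0], [4.2, -0.2, 0.1, 0, 0, 0.16, 0], [4.1, -0.9, 0.1, 0, 0, 0.16, 0], [3.9, -1.5, 0.1, 0, 0, 0.16, 0], [3.6, -2.1, 0.1, 0, 0, 0.16, 0], [3.2, -2.7, 0.1, 0, 0, 0.16, 0], [2.7, -3.1, 0.1, 0, 0, 0.16, 0], [2.2, -3.5, 0.1, 0, 0, 0.16, 0], [1.6, -3.3, 0.1, 0, 0, 0.14, 0], [0, 0, 0, 0, 0, 0, 0], [0, 0, 0, 0, 0, 0, 0]],
  ],
)

```text
time: 31.22
tool_pos: [0.5791, 0.1602, 0.2664]
ee_rot: [3.139, -0.005, 0.215]
contact_force: [0.4, -1.4, -0.5]
gripper_width: 0.999
```

```bash
python3 - <<'E'
from h import *
go([.597,.154,.16],.27,3)
s=sense();np.save('w20.npy',np.r_[s['tool_pos'],s['ee_rot']])
im=optics.read_camera('wrist'); cv2.imwrite('pics/w20.png',im[:,:,::-1])
cv2.imwrite('pics/w20c.png',cv2.resize(im[110:220,200:380,::-1],None,fx=4,fy=4,interpolation=cv2.INTER_CUBIC))
E
```

```text
t 31.23 now [0.5791 0.1602 0.2664] [ 3.139 -0.005  0.215] d cm [ 1.56  0.96 10.65] w [ 0.003 -0.005 -0.055] rows 3
[0.52, 0.32, 3.55, 0.0, -0.0, -0.02]
[0.52, 0.33, 3.55, 0.0, -0.0, -0.02]
[0.52, 0.35, 3.55, 0.0, -0.0, -0.02]
```

View pics/w20.png

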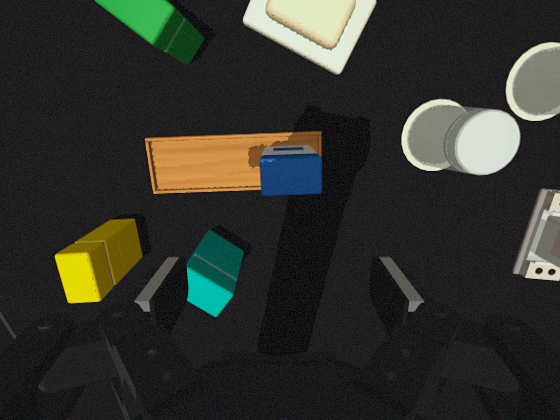

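View pics/w20c.png

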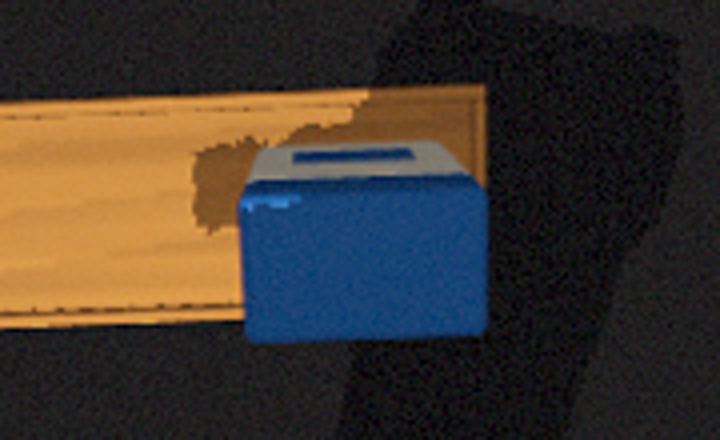

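```bash
python3 - <<'E'
from h import *
v=np.load('w20.npy'); K,P=cam_pose('wrist',dict(tool_pos=v[:3],ee_rot=v[3:]))
b=ray(K,P,np.array([[242,194],[488,187],[485,334],[247,342]])/4+[200,110],.114); e=np.linalg.norm(np.roll(b,-1,0)-b,axis=1)
d=b[0]+b[3]-b[1]-b[2]; d2=b[0]+b[1]-b[2]-b[3]
print(np.round(b.mean(0),4),'sides',np.round(e,4),'width ang',np.arctan2(d[1],d[0]),'thick',np.arctan2(d2[1],d2[0])+np.pi/2)
E
```

```text
[0.5979 0.1535 0.114 ] sides [0.0562 0.0346 0.0563 0.035 ] width ang 1.816693227383754 thick 1.8036580722806763
```

Request:
jog_arm(
  motion=[
    [[0.8, 0.5, 2, 0, -0.005, -0.015, 0], [0.8, 0.4, 4, 0, 0, -0.01, 0], [0, 0, 4, 0, 0, 0, 0], [0, 0, 0, 0, 0, 0, 0]],
  ],
)

```text
time: 31.78
tool_pos: [0.5986, 0.1486, 0.1664]
ee_rot: [3.141, -0.003, 0.234]
contact_force: [-0.2, 0.1, 0.3]
gripper_width: 0.998
```

```bash
python3 - <<'E'
from h import *
go([.5965,.153,.115],.245,3)
E
```

```text
t 31.77 now [0.5986 0.1486 0.1664] [ 3.141e+00 -3.000e-03  2.340e-01] d cm [-0.12 -0.47  5.14] w [ 0.    -0.003 -0.011] rows 3
[-0.04, -0.16, 1.71, 0.0, -0.0, -0.0]
[-0.04, -0.16, 1.71, 0.0, -0.0, -0.0]
[-0.04, -0.16, 1.71, 0.0, -0.0, -0.0]
```

Request:
jog_arm(
  motion=[
    [[-0.3, -0.45, 1, 0, -0.003, -0.01, 0], [0, 0, 2, 0, 0, 0, 0], [0, 0, 1.5, 0, 0, 0, 0], [0, 0, 0, 0, 0, 0, 0]],
  ],
)

```text
time: 32.28
tool_pos: [0.5971, 0.1517, 0.123]
ee_rot: [-3.141, -0.007, 0.243]
contact_force: [-0.2, -0.3, 0.3]
gripper_width: 0.997
```

```bash
python3 - <<'E'
from h import *
go([.5965,.153,.0795],.245,2)
im=optics.read_camera('wrist'); cv2.imwrite('pics/w21.png',im[:,:,::-1])
E
```

```text
t 32.27 now [0.5971 0.1517 0.123 ] [-3.141 -0.007  0.243] d cm [-0.06 -0.14  4.35] w [-0.001 -0.007 -0.002] rows 2
[-0.03, -0.07, 2.18, -0.0, -0.0, -0.0]
[-0.02, -0.07, 2.18, -0.0, -0.0, -0.0]
```

View pics/w21.png

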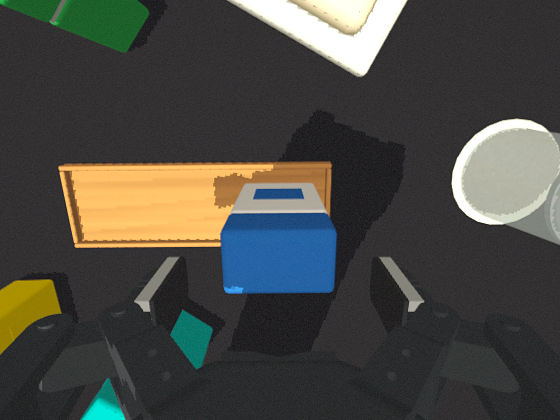

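```bash
python3 - <<'E'
from h import *
v=[.5971,.1517,.1230,-3.141,-.007,.243]
print(off(v,214,.084),off(v,184,.004),off(v,292,.114))
E
```

```text
[16.9410925  -1.36084517 39.12035848] [ 16.56593453  -1.29718746 119.1196687 ] [-15.38740518  -1.38319511   8.89332823]
```

Request:
jog_arm(
  motion=[
    [[-0.15, -0.1, 1, 0, -0.007, 0, 0], [0, 0, 1.5, 0, 0, 0, 0], [0, 0, 1.5, 0, 0, 0, 0]],
  ],
)

```text
time: 32.7
tool_pos: [0.5981, 0.153, 0.0835]
ee_rot: [-3.14, -0.005, 0.243]
contact_force: [-0.3, 0.4, -0.8]
gripper_width: 1.0
```

```bash
python3 - <<'E'
from h import *
go([.5959,.1525,.0795],.245,2)
E
```

```text
t 32.7 now [0.5981 0.153  0.0835] [-3.14  -0.005  0.243] d cm [-0.22 -0.    0.4 ] w [-0.001 -0.005 -0.002] rows 2
[-0.11, -0.0, 0.2, -0.0, -0.0, -0.0]
[-0.11, -0.0, 0.2, -0.0, -0.0, -0.0]
```

Request:
jog_arm(
  motion=[
    [[-0.25, 0, 0.4, 0, -0.005, 0, 0], [0, 0, 0, 0, 0, 0, 0]],
  ],
)

```text
time: 32.95
tool_pos: [0.594, 0.152, 0.077]
ee_rot: [-3.141, 0.004, 0.243]
contact_force: [-0.6, 0.0, -0.1]
gripper_width: 1.003
```

```bash
python3 - <<'E'
from h import *
go([.5959,.1525,.0795],.245,2)
E
```

```text
t 32.95 now [0.594 0.152 0.077] [-3.141  0.004  0.243] d cm [ 0.2   0.   -0.26] w [-0.001  0.004 -0.002] rows 2
[0.1, 0.0, -0.13, -0.0, 0.0, -0.0]
[0.1, 0.0, -0.13, -0.0, 0.0, -0.0]
```

Request:
jog_arm(
  motion=[
    [[0.2, 0, -0.25, 0, 0.004, 0, 0], [0, 0, 0, 0, 0, 0, 255], [0, 0, 0, 0, 0, 0, 255], [0, 0, 0, 0, 0, 0, 255], [0, 0, 0, 0, 0, 0, 255], [0, 0, 0, 0, 0, 0, 255]],
  ],
)

```text
time: 33.7
tool_pos: [0.597, 0.1524, 0.0808]
ee_rot: [-3.141, -0.002, 0.243]
contact_force: [0.0, 0.4, -0.7]
gripper_width: 0.672
```

```bash
python3 - <<'E'
from h import *
s=sense();v=np.r_[s['tool_pos'],s['ee_rot']];print(v,s['gripper_width'])
im=optics.read_camera('wrist'); cv2.imwrite('pics/w22.png',im[:,:,::-1])
print(capline('pics/w22.png',v,0)[1])
for r in (242,244,246,248): print(r,off(v,r,.084))
E
```

```text
[ 5.96969955e-01  1.52366035e-01  8.07882635e-02 -3.14085917e+00
 -2.47144748e-03  2.42893312e-01] 0.6718834532277426
[19, 19, 19, 19, 19, 19, 19, 19, 19, 19, 19, 19, 20, 21, 21, 21, 17, 4, 94, 100, 98, 97, 96, 96, 96, 96, 97, 98, 97, 97, 97, 97, 98, 98, 97, 97, 97]
242 [17.72300624 -1.39443187 -3.1669228 ]
244 [16.7526315  -1.39438172 -3.16932107]
246 [15.77843999 -1.39433137 -3.17172877]
248 [14.80040915 -1.39428082 -3.17414597]
```

View pics/w22.png

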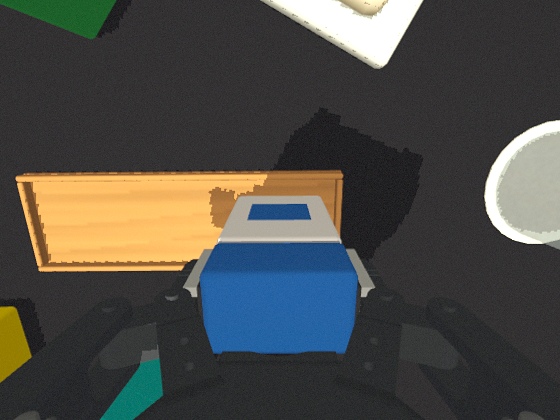

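Request:
jog_arm(
  motion=[
    [[0, 0, -1, 0, 0, 0, 255], [0, 0, -3, 0, 0, 0, 255], [0, 0, -5, 0, 0, 0, 255], [0, 0, -5, 0, 0, 0, 255], [0, 0, -2.5, 0, 0, 0, 255]],
  ],
)

```text
time: 34.38
tool_pos: [0.5928, 0.1519, 0.2474]
ee_rot: [-3.141, 0.009, 0.242]
contact_force: [-0.2, 0.5, -2.5]
gripper_width: 0.67
```

```bash
python3 - <<'E'
from h import *
go([.583,-.310,.25],1.688,10)
E
```

```text
t 34.38 now [0.5928 0.1519 0.2474] [-3.141  0.009  0.242] d cm [-12.04  44.6   -0.18] w [-0.007  0.007 -1.446] rows 10
[-1.2, 4.46, -0.02, -0.0, 0.0, -0.14]
[-1.83, 4.24, -0.02, -0.0, 0.0, -0.14]
[-2.43, 3.93, -0.02, -0.0, 0.0, -0.14]
[-2.97, 3.54, -0.01, -0.0, 0.0, -0.14]
[-3.45, 3.08, -0.01, -0.0, 0.0, -0.14]
[-3.85, 2.55, -0.01, -0.0, 0.0, -0.14]
[-4.18, 1.97, -0.02, -0.0, 0.0, -0.14]
[-4.42, 1.34, -0.02, -0.0, 0.0, -0.14]
[-4.57, 0.69, -0.02, -0.0, 0.0, -0.14]
[-4.62, 0.03, -0.02, -0.0, 0.0, -0.14]
```

Request:
jog_arm(
  motion=[
    [[-0.6, 2.2, 0, 0, 0, -0.07, 255], [-1.5, 4.4, 0, 0, 0, -0.145, 255], [-2.1, 4.1, 0, 0, 0, -0.145, 255], [-2.7, 3.7, 0, 0, 0, -0.145, 255], [-3.2, 3.3, 0, 0, 0, -0.145, 255], [-3.7, 2.8, 0, 0, 0, -0.145, 255], [-4.0, 2.3, 0, 0, 0, -0.145, 255], [-4.3, 1.7, 0, 0, 0, -0.145, 255], [-4.5, 1.0, 0, 0, 0, -0.145, 255], [-4.6, 0.4, 0, 0, 0, -0.145, 255], [-2.3, 0.1, 0, 0, 0, -0.07, 255], [0, 0, 0, 0, 0, 0, 255]],
  ],
)

```text
time: 35.88
tool_pos: [0.5932, -0.3228, 0.2513]
ee_rot: [-3.134, -0.003, 1.735]
contact_force: [0.5, 1.0, -3.0]
gripper_width: 0.676
```

```bash
python3 - <<'E'
from h import *
go([.5858,-.3202,.22],1.688,1)
E
```

```text
t 35.88 now [ 0.5932 -0.3228  0.2513] [-3.134e+00 -3.000e-03  1.735e+00] d cm [ 0.37 -0.66  3.14] w [-0.007 -0.003  0.047] rows 1
[0.37, -0.66, 3.14, -0.01, -0.0, 0.05]
```

Request:
jog_arm(
  motion=[
    [[0.35, -0.65, 1, -0.007, -0.003, 0.046, 255], [0, 0, 1.2, 0, 0, 0, 255], [0, 0, 0.8, 0, 0, 0, 255]],
  ],
)

```text
time: 36.25
tool_pos: [0.5868, -0.317, 0.2206]
ee_rot: [3.141, -0.003, 1.689]
contact_force: [-0.2, 0.1, -2.9]
gripper_width: 0.671
```

```bash
python3 - <<'E'
from h import *
go([.5858,-.3202,.205],1.688,1)
s=sense();v=np.r_[s['tool_pos'],s['ee_rot']];np.save('w23.npy',v)
im=optics.read_camera('wrist'); cv2.imwrite('pics/w23.png',im[:,:,::-1])
cv2.imwrite('pics/w23c.png',cv2.resize(im[80:260,190:370,::-1],None,fx=4,fy=3.3,interpolation=cv2.INTER_CUBIC))
E
```

```text
t 36.25 now [ 0.5868 -0.317   0.2206] [ 3.141e+00 -3.000e-03  1.689e+00] d cm [-0.31 -0.13  1.56] w [ 0.001 -0.003  0.001] rows 1
[-0.31, -0.13, 1.56, 0.0, -0.0, 0.0]
```

View pics/w23c.png

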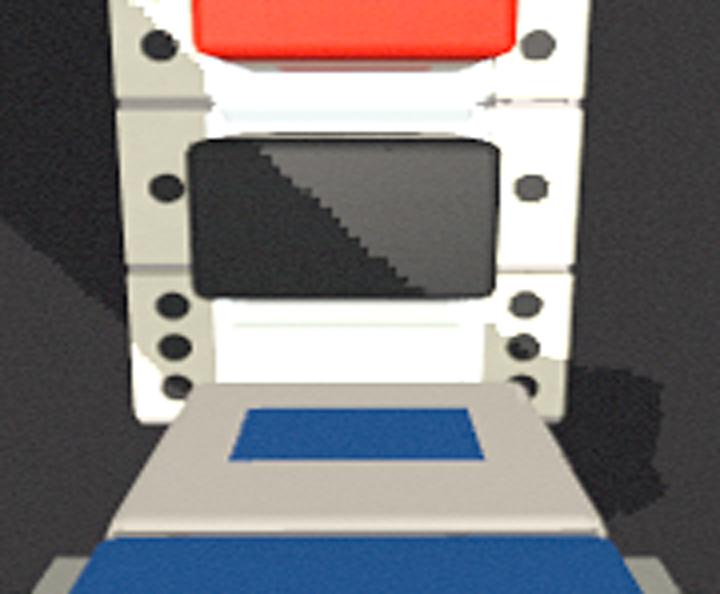

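```bash
python3 - <<'E'
from h import *
v=np.load('w23.npy'); K,P=cam_pose('wrist',dict(tool_pos=v[:3],ee_rot=v[3:]))
C=lambda p:np.array(p)/[4,3.3]+[190,80]
print(ray(K,P,C([[174,347],[524,347]]),.018).mean(0),ray(K,P,C([[166,187],[531,187]]),.018).mean(0))
print(off(v,80+531/3.3,v[2]-.0768+.08),off(v,80+384/3.3,v[2]-.0768))
t=ray(K,P,C([[190,145],[500,145],[495,296],[192,296]]),.122);print('black top',t.mean(0))
E
```

```text
[ 0.58679691 -0.31979083  0.018     ] [ 0.58058829 -0.26778501  0.018     ]
[18.79632271  1.02522923 -3.14961128] [17.85382438  1.20714373 76.84830232]
black top [ 0.58011537 -0.26794771  0.122     ]
```

Request:
jog_arm(
  motion=[
    [[-0.3, -0.1, 0.8, 0, -0.003, 0, 255], [0, 0, 0.6, 0, 0, 0, 255]],
  ],
)

```text
time: 36.55
tool_pos: [0.5865, -0.3189, 0.2047]
ee_rot: [-3.141, -0.0, 1.691]
contact_force: [0.1, 0.5, -3.0]
gripper_width: 0.672
```

```bash
python3 - <<'E'
from h import *
go([.586,-.3202,.19],1.688,1)
E
```

```text
t 36.55 now [ 0.5865 -0.3189  0.2047] [-3.141 -0.     1.691] d cm [-0.13 -0.06  1.47] w [-0.001 -0.     0.003] rows 1
[-0.13, -0.06, 1.47, -0.0, -0.0, 0.0]
```

Request:
jog_arm(
  motion=[
    [[-0.1, -0.05, 0.8, 0, 0, 0.003, 255], [0, 0, 0.8, 0, 0, 0, 255], [0, 0, 0.6, 0, 0, 0, 255]],
  ],
)

```text
time: 36.92
tool_pos: [0.5864, -0.3201, 0.1813]
ee_rot: [-3.141, 0.0, 1.688]
contact_force: [-0.6, -0.5, -3.3]
gripper_width: 0.672
```

```bash
python3 - <<'E'
from h import *
go([.586,-.3202,.15],1.688,1)
E
```

```text
t 36.92 now [ 0.5864 -0.3201  0.1813] [-3.141  0.     1.688] d cm [-0.01 -0.04  3.13] w [-0.  0. -0.] rows 1
[-0.01, -0.04, 3.13, -0.0, 0.0, -0.0]
```

Request:
jog_arm(
  motion=[
    [[0, 0, 1.0, 0, 0, 0, 255], [0, 0, 1.0, 0, 0, 0, 255], [0, 0, 1.0, 0, 0, 0, 255], [0, 0, 1.0, 0, 0, 0, 255]],
  ],
)

```text
time: 37.42
tool_pos: [0.5866, -0.3202, 0.1387]
ee_rot: [3.142, 0.0, 1.688]
contact_force: [-0.3, 1.2, -2.3]
gripper_width: 0.672
```

```bash
python3 - <<'E'
from h import *
go([.586,-.3202,.0888],1.688,1)
E
```

```text
t 37.42 now [ 0.5866 -0.3202  0.1387] [3.142 0.    1.688] d cm [ 0.01 -0.06  4.99] w [ 0.  0. -0.] rows 1
[0.01, -0.06, 4.99, 0.0, 0.0, -0.0]
```

Request:
jog_arm(
  motion=[
    [[0, 0, 1.2, 0, 0, 0, 255], [0, 0, 1.2, 0, 0, 0, 255], [0, 0, 1.2, 0, 0, 0, 255], [0, 0, 0.8, 0, 0, 0, 255]],
  ],
)

```text
time: 37.92
tool_pos: [0.5864, -0.3199, 0.0909]
ee_rot: [-3.141, -0.0, 1.688]
contact_force: [0.4, 0.7, -2.8]
gripper_width: 0.672
```

```bash
python3 - <<'E'
from h import *
go([.586,-.3202,.0888],1.688,1)
E
```

```text
t 37.92 now [ 0.5864 -0.3199  0.0909] [-3.141 -0.     1.688] d cm [-0.03 -0.05  0.21] w [-0.001 -0.     0.   ] rows 1
[-0.03, -0.05, 0.21, -0.0, -0.0, 0.0]
```

Request:
jog_arm(
  motion=[
    [[0, 0, 0.15, 0, 0, 0, 255], [0, 0, 0.15, 0, 0, 0, 255]],
  ],
)

```text
time: 38.17
tool_pos: [0.586, -0.3197, 0.0887]
ee_rot: [-3.139, -0.002, 1.688]
contact_force: [-3.0, 4.1, 9.0]
gripper_width: 0.674
```

Floor contact felt; release and retreat.

Request:
jog_arm(
  motion=[
    [[0, 0, 0, 0, 0, 0, 255], [0, 0, 0, 0, 0, 0, 0], [0, 0, 0, 0, 0, 0, 0], [0, 0, 0, 0, 0, 0, 0], [0, 0, 0, 0, 0, 0, 0]],
  ],
)

```text
time: 38.8
tool_pos: [0.5889, -0.3217, 0.0917]
ee_rot: [3.137, 0.003, 1.688]
contact_force: [-1.1, 0.9, -0.7]
gripper_width: 0.999
```

Request:
jog_arm(
  motion=[
    [[0, 0, -1, 0, 0, 0, 0], [0, 0, -3, 0, 0, 0, 0], [0, 0, -5, 0, 0, 0, 0], [0, 0, -5, 0, 0, 0, 0], [0, 0, -5, 0, 0, 0, 0], [0, 0, -3, 0, 0, 0, 0], [0, 0, 0, 0, 0, 0, 0], [0, 0, 0, 0, 0, 0, 0]],
  ],
)

```text
time: 39.8
tool_pos: [0.5869, -0.3219, 0.3217]
ee_rot: [3.136, 0.003, 1.686]
contact_force: [-0.7, 0.5, -0.3]
gripper_width: 0.997
```

```bash
python3 - <<'E'
from h import *
s=sense();v=np.r_[s['tool_pos'],s['ee_rot']];np.save('w24.npy',v);print(v)
im=optics.read_camera('wrist'); cv2.imwrite('pics/w24.png',im[:,:,::-1])
im=optics.read_camera('scene'); cv2.imwrite('pics/s24.png',cv2.resize(im[130:340,100:400,::-1],None,fx=2.6,fy=2.6))
E
```

```text
[ 0.58693209 -0.3218937   0.32166542  3.13585874  0.00330357  1.68621739]
```

View pics/w24.png

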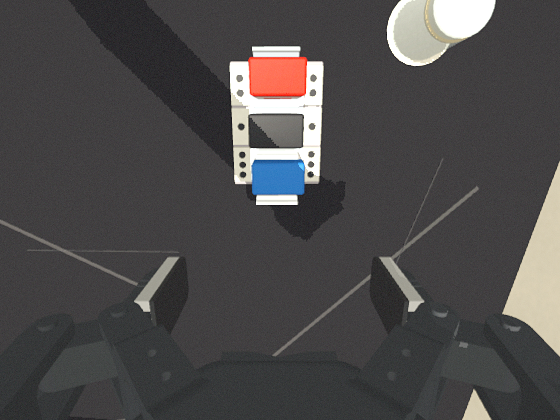

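View pics/s24.png

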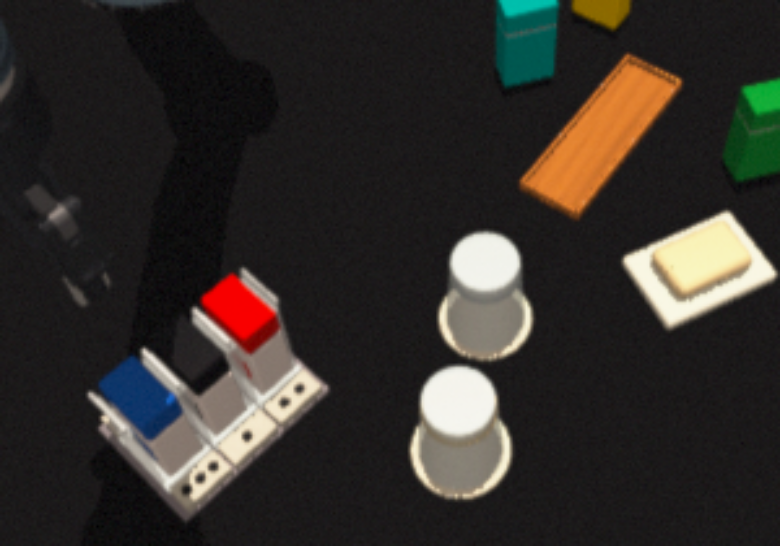

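```bash
python3 - <<'E'
from h import *
v=np.load('w24.npy'); K,P=cam_pose('wrist',dict(tool_pos=v[:3],ee_rot=v[3:]))
for n,b,d in [('red',[[249,57],[307,58],[306,96],[250,96]],[[240,85],[313,85]]),('black',[[249,114],[304,114],[303,147],[249,147]],[[241,126.5],[312,127]]),('blue',[[252,160],[305,160],[304,194],[253,194]],[[242.5,165],[311.5,165]])]:
    t=ray(K,P,b,.122).mean(0);p=ray(K,P,d,.018).mean(0);print(n,t,p,1000*(t-p)[:2])
env.job_done()
E
```

```text
red [ 0.57630167 -0.21585883  0.122     ] [ 0.57483081 -0.21567945  0.018     ] [ 1.47086205 -0.17937916]
black [ 0.58041459 -0.26759278  0.122     ] [ 0.58084771 -0.26851279  0.018     ] [-0.43311538  0.92000915]
blue [ 0.5883886 -0.3162045  0.122    ] [ 0.58744948 -0.32044862  0.018     ] [0.93911701 4.24412209]
the job is handed in; nothing more can be done
```

I set all three flasks in their pockets in dot order and handed the job in at about 40 s of the 72 s. The hand-in gives no verdict.

**What I did:**
- **Black:** lifted by its broad sides, stood on the counter and taken again by its narrow sides, then lowered into the one-dot (middle) pocket.
- **Red and blue:** gripped directly by their narrow sides in the tray. Red went into the two-dot pocket and blue into the three-dot pocket.
- **Release:** I lowered each until the wrist felt about 9–10 N from the floor, opened the gripper and drew straight up.

**Last checks:**
- **Standing:** in the wrist and scene pictures all three are upright and level with the divider tops. I judged this by eye.
- **Centring:** measured against the dots, red is about 1.5 mm off its pocket's centre, black about 1 mm and blue about 4.3 mm. The limit is 8 mm, but blue's figure is more than the 3 mm of play allows. I think it is too high because the corners I picked by eye took in some of the cap's side.
- **Bystanders:** the glasses and soap dish look unmoved, and the gripper was clear at about 0.32 m when I handed in.

**Disagreements along the way:**
- **Camera offset:** the top and wrist cameras differed by about 5 mm in y. I relied on the wrist view and checked it against a flask in the grip.
- **Counter contact:** setting black on the counter briefly pressed at about 55 N, against the 120 N wrist limit.

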